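Weigh out and line up the bearing caps

ROBOT

A 6-joint arm with a two-finger parallel gripper is mounted at the origin on the work surface. World frame = base frame: x ahead of the robot, y to its left, z up, the work surface at z = 0. Lengths are in mm, angles in degrees, forces in N, time in s.
With the tool pointing down it reaches from about 350 to 850 mm from the base axis. Payload 8.1 kg.
Tool frame: the origin (TCP) lies between the finger pads; the fingertips stand 14 mm ahead of it and the grasp point (between the pads) lies 5 mm behind it; z points along the fingers, x is the direction in which the jaws open and shut, and the axes are right-handed (so a half turn about z gives the same grasp; the last joint's range is limited). The gripper opens to 85 mm and grips with 20 to 120 N. Pads are 22 mm wide; open, the fingers measure 114 mm over their backs; the gripper's body (76 mm by 85 mm) begins 54 mm behind the grasp point. The pads swing forward as they close: fully open they stand 13 mm farther back than shut.
Start: joints at [70.508, 7.471, 85.268, -0, 87.261, -4.893], TCP at [151.209, 580.639, 245.292] pointing down, gripper open.
Joint ranges: [-169.43, 169.43], [-51.17, 129.36], [1.28, 143.12], [-76.62, 256.62], [0, 156.53], [-152.29, 152.29]. Speed limits (degrees/s): [136.94, 136.94, 159.86, 180, 180, 180].

INTERFACE

Orientations are given as [roll, pitch, yaw] about the fixed x, y, z axes, in that order (R = Rz(yaw) Ry(pitch) Rx(roll)).
In Python, from bench import r, vision, job gives the robot as it stands.
- The arm moves only by the tool send_rows, never from a script. Its arguments are lists of equal length, an entry for each row: "dp": the shift along the world's x, y, z in mm, a list of three; "rot": the turn, a rotation vector about the world's x, y, z in rad, a list of three. In form: {"dp": [[tx, ty, tz], ...], "rot": [[wx, wy, wz], ...]}. A call has 1 to 5 rows; each row is the pose to reach, as a shift and turn from the pose commanded when the call began; what a row does not reach only later rows make up. A row lasts 1/8 s, in which the tool goes at most 62.5 mm and 10.7 degrees, less where a joint would pass 70% of its speed; a pose out of reach is approached as far as the arm can. A call with a gripper value outside its range is refused whole. "jaw" is the finger opening in mm, from 0 to 85.4, set as the call begins (left out, the last holds). The fingers move at their own pace and stop on an object; "force" is the grip in N (left out, the last holds). Time passes only in rows, so rows that repeat a pose let the fingers close. It gives the time, the measured TCP pose, the force and the opening at its end, in the units of the state.
- r.sense(): the state, without advancing time (a new reading comes with each control period).
- vision.snapshot(name): name is "scene" or "side" or "wrist"; returns a dict with "pixels" (384x512x3 uint8, red, green, blue), "depth" (384x512 float32, mm along the optical axis (not along the pixel's ray), 0 where there is no reading), "intrinsics" (3x3 intrinsics, pixels), "world_from_camera" (4x4, takes a point from camera to world coordinates); the wrist camera has in their place "T_tool_cam" (4x4, takes a point from camera to tool coordinates, whose origin is the TCP and whose axes are the tool frame's). Camera axes: x right, y down, z forward; pixel columns grow to the right and rows downward; lengths in mm; the calibration is good to about 2 mm. A picture is of the moment at which its call begins: read the wrist's pose just before it.
- job.hand_in(): hands the job in, once; it reports no verdict.
The state is a dict: "time": time; "joint_pos": joint angles; "qd": joint speeds; "joint_efforts": joint torques, N m; "tool_pos": TCP position; "tcp_rot": TCP orientation; "ft_force": force on the tool from outside, world axes, zero at the start; "wrist_torque": the same for the moment, N m; "finger_gap": finger opening in mm.
Only numpy, scipy, OpenCV 4.12 (cv2) and the standard library are available. Lean on these libraries where they do the work, as an engineer would, in place of code of your own. Each camera call takes 0.05 s, during which the arm holds its last target.

TASK

Some of the black bearing caps have an iron insert sealed inside and some have none, and only their weight tells: with the insert a cap is about three times as heavy. Lift each cap to feel its weight; put the light ones in the steel case, and stand the heavy ones on the plywood board in one straight row, side by side and touching, starting tight against the end stop and each with one end pushed home against the fence. When every cap is on the board or in the case, fold the case's stiff lid down until it rests on the rim; leave the other things on the bench where they are.

Things in the scene. Friction and masses are not known exactly. Their poses are not given: they have to be found in the camera images.
- cap_1_center (a point): centre (22 mm up) of a black arched bearing cap, 84 mm long (own x), 40 wide (own y), 44 high (own z, up). Stands on two 20 mm feet at its ends; the bridge between them is open beneath, up to 16 mm. Grip it across the 40 mm. It weighs 0.40-0.51 kg with an iron insert sealed inside, 0.13-0.17 kg without; all look alike. Four or five are present, two or three heavy
- cap_2_center (a point): centre (22 mm up) of a black arched bearing cap, 84 mm long (own x), 40 wide (own y), 44 high (own z, up). Stands on two 20 mm feet at its ends; the bridge between them is open beneath, up to 16 mm. Grip it across the 40 mm. It weighs 0.40-0.51 kg with an iron insert sealed inside, 0.13-0.17 kg without; all look alike. Four or five are present, two or three heavy
- cap_3_center (a point): centre (22 mm up) of a black arched bearing cap, 84 mm long (own x), 40 wide (own y), 44 high (own z, up). Stands on two 20 mm feet at its ends; the bridge between them is open beneath, up to 16 mm. Grip it across the 40 mm. It weighs 0.40-0.51 kg with an iron insert sealed inside, 0.13-0.17 kg without; all look alike. Four or five are present, two or three heavy
- cap_4_center (a point): centre (22 mm up) of a black arched bearing cap, 84 mm long (own x), 40 wide (own y), 44 high (own z, up). Stands on two 20 mm feet at its ends; the bridge between them is open beneath, up to 16 mm. Grip it across the 40 mm. It weighs 0.40-0.51 kg with an iron insert sealed inside, 0.13-0.17 kg without; all look alike. Four or five are present, two or three heavy
- cap_5_center (a point): centre (22 mm up) of a black arched bearing cap, 84 mm long (own x), 40 wide (own y), 44 high (own z, up). Stands on two 20 mm feet at its ends; the bridge between them is open beneath, up to 16 mm. Grip it across the 40 mm. It weighs 0.40-0.51 kg with an iron insert sealed inside, 0.13-0.17 kg without; all look alike. Four or five are present, two or three heavy
- board: fixed plywood board 200 x 260 mm, top 8 mm above the table; origin at the centre of its underside. Aluminium fence along its far (+x) edge, inner face at own x = +85 mm; end stop along its +y edge, inner face at own y = +100 mm; both 25 mm above the top, 14 thick; other edges open. The row runs along the fence from the end stop towards -y, each cap's length along the board's x
- case: fixed open-topped steel case, 210 (x) x 260 (y) x 80 mm high, walls and floor 4 mm; origin at the centre of its underside. Its lid is hinged along its far (+x) rim
- lid (a joint): angle of the case's lid, an aluminium panel 210 x 260 x 6 mm, no handle: 0 shut, flat on the rim; 1.57 upright over the hinge; more leans away from the robot (limit 1.9). Starts about upright. The hinge is stiff (0.45 N m, about 3 N at the free edge), so it stays at any angle; push it over and down with the fingertips
- lid_hinge (a point): middle of the lid's hinge line, which runs along the case's y at its far rim, 80 mm above the table (this point's own axes turn with the lid)
- tape: bystander, to be left alone: full roll of yellow masking tape lying flat, 64 mm across, 30 mm high, closed core, among the caps
- tin: bystander, to be left alone: upright paint tin, 68 mm across, 60 mm tall
- jar: bystander, to be left alone: amber glass jar, 70 mm across, 65 mm tall
- wrench: bystander, to be left alone: steel spanner lying flat, 180 mm long
- scraper: bystander, to be left alone: scraper with wooden handle lying flat, 200 mm long
- sandblock: bystander, to be left alone: cork sanding block, 100 x 60 x 35 mm
Things that resemble listed ones, but are neither listed nor needed, are in the scene too. What is shaped like the part that bears cap_4_center but purple is not meant.

How it is judged (in metres and radians):
On the way, in this order (a step that is already met when the one before it is completed fails the run):
1. every cap is on the board or in the case, the lid still open (((x of cap_1_center in the frame of case between -0.1 and 0.1 m and y of cap_1_center in the frame of case between -0.125 and 0.125 m and z of cap_1_center in the frame of case between 0 and 0.07 m) or (x of cap_1_center in the frame of board between -0.1 and 0.1 m and y of cap_1_center in the frame of board between -0.13 and 0.11 m and z of cap_1_center in the frame of board between 0.02 and 0.05 m)) and ((x of cap_2_center in the frame of case between -0.1 and 0.1 m and y of cap_2_center in the frame of case between -0.125 and 0.125 m and z of cap_2_center in the frame of case between 0 and 0.07 m) or (x of cap_2_center in the frame of board between -0.1 and 0.1 m and y of cap_2_center in the frame of board between -0.13 and 0.11 m and z of cap_2_center in the frame of board between 0.02 and 0.05 m)) and ((x of cap_3_center in the frame of case between -0.1 and 0.1 m and y of cap_3_center in the frame of case between -0.125 and 0.125 m and z of cap_3_center in the frame of case between 0 and 0.07 m) or (x of cap_3_center in the frame of board between -0.1 and 0.1 m and y of cap_3_center in the frame of board between -0.13 and 0.11 m and z of cap_3_center in the frame of board between 0.02 and 0.05 m)) and ((x of cap_4_center in the frame of case between -0.1 and 0.1 m and y of cap_4_center in the frame of case between -0.125 and 0.125 m and z of cap_4_center in the frame of case between 0 and 0.07 m) or (x of cap_4_center in the frame of board between -0.1 and 0.1 m and y of cap_4_center in the frame of board between -0.13 and 0.11 m and z of cap_4_center in the frame of board between 0.02 and 0.05 m)) and ((x of cap_5_center in the frame of case between -0.1 and 0.1 m and y of cap_5_center in the frame of case between -0.125 and 0.125 m and z of cap_5_center in the frame of case between 0 and 0.07 m) or (x of cap_5_center in the frame of board between -0.1 and 0.1 m and y of cap_5_center in the frame of board between -0.13 and 0.11 m and z of cap_5_center in the frame of board between 0.02 and 0.05 m)) and value of joint lid above 0.3 rad), for 0.2 s.
2. the lid is folded shut (value of joint lid below 0.05 rad), for 0.2 s.
At the end, for the whole second after the job is handed in: Heavy caps stand still in a gapless row on the board: square within 4 degrees, ends within 4 mm of the fence, the first within 4 mm of the end stop, gaps of at most 3 mm; light caps are in the case; the lid is within 0.05 rad of shut (((x of cap_1_center in the frame of case between -0.1 and 0.1 m and y of cap_1_center in the frame of case between -0.125 and 0.125 m and z of cap_1_center in the frame of case between 0 and 0.07 m and contact force between cap_1_c0 and anything else below 1 N) or (x of cap_1_center in the frame of board between 0.0385 and 0.046 m and z of cap_1_center in the frame of board between 0.025 and 0.036 m and angle between the x axis of cap_1_center and the x axis of board, either way round below 0.07 rad and angle between cap_1_center's own z axis and vertical below 0.1 rad and linear speed of cap_1 below 0.01 m/s and contact force between cap_1_c0 and anything else above 1 N)) and ((x of cap_1_center in the frame of case between -0.1 and 0.1 m and y of cap_1_center in the frame of case between -0.125 and 0.125 m and z of cap_1_center in the frame of case between 0 and 0.07 m) or y of cap_1_center in the frame of board between 0.0755 and 0.083 m or (y of cap_1_center in the frame of board between 0.0325 and 0.046 m and (y of cap_2_center in the frame of board between 0.0755 and 0.083 m or y of cap_3_center in the frame of board between 0.0755 and 0.083 m or y of cap_4_center in the frame of board between 0.0755 and 0.083 m or y of cap_5_center in the frame of board between 0.0755 and 0.083 m)) or (y of cap_1_center in the frame of board between -0.0105 and 0.007 m and (y of cap_2_center in the frame of board between 0.0325 and 0.046 m or y of cap_3_center in the frame of board between 0.0325 and 0.046 m or y of cap_4_center in the frame of board between 0.0325 and 0.046 m or y of cap_5_center in the frame of board between 0.0325 and 0.046 m))) and ((x of cap_2_center in the frame of case between -0.1 and 0.1 m and y of cap_2_center in the frame of case between -0.125 and 0.125 m and z of cap_2_center in the frame of case between 0 and 0.07 m and contact force between cap_2_c0 and anything else below 1 N) or (x of cap_2_center in the frame of board between 0.0385 and 0.046 m and z of cap_2_center in the frame of board between 0.025 and 0.036 m and angle between the x axis of cap_2_center and the x axis of board, either way round below 0.07 rad and angle between cap_2_center's own z axis and vertical below 0.1 rad and linear speed of cap_2 below 0.01 m/s and contact force between cap_2_c0 and anything else above 1 N)) and ((x of cap_2_center in the frame of case between -0.1 and 0.1 m and y of cap_2_center in the frame of case between -0.125 and 0.125 m and z of cap_2_center in the frame of case between 0 and 0.07 m) or y of cap_2_center in the frame of board between 0.0755 and 0.083 m or (y of cap_2_center in the frame of board between 0.0325 and 0.046 m and (y of cap_1_center in the frame of board between 0.0755 and 0.083 m or y of cap_3_center in the frame of board between 0.0755 and 0.083 m or y of cap_4_center in the frame of board between 0.0755 and 0.083 m or y of cap_5_center in the frame of board between 0.0755 and 0.083 m)) or (y of cap_2_center in the frame of board between -0.0105 and 0.007 m and (y of cap_1_center in the frame of board between 0.0325 and 0.046 m or y of cap_3_center in the frame of board between 0.0325 and 0.046 m or y of cap_4_center in the frame of board between 0.0325 and 0.046 m or y of cap_5_center in the frame of board between 0.0325 and 0.046 m))) and ((x of cap_3_center in the frame of case between -0.1 and 0.1 m and y of cap_3_center in the frame of case between -0.125 and 0.125 m and z of cap_3_center in the frame of case between 0 and 0.07 m and contact force between cap_3_c0 and anything else below 1 N) or (x of cap_3_center in the frame of board between 0.0385 and 0.046 m and z of cap_3_center in the frame of board between 0.025 and 0.036 m and angle between the x axis of cap_3_center and the x axis of board, either way round below 0.07 rad and angle between cap_3_center's own z axis and vertical below 0.1 rad and linear speed of cap_3 below 0.01 m/s and contact force between cap_3_c0 and anything else above 1 N)) and ((x of cap_3_center in the frame of case between -0.1 and 0.1 m and y of cap_3_center in the frame of case between -0.125 and 0.125 m and z of cap_3_center in the frame of case between 0 and 0.07 m) or y of cap_3_center in the frame of board between 0.0755 and 0.083 m or (y of cap_3_center in the frame of board between 0.0325 and 0.046 m and (y of cap_1_center in the frame of board between 0.0755 and 0.083 m or y of cap_2_center in the frame of board between 0.0755 and 0.083 m or y of cap_4_center in the frame of board between 0.0755 and 0.083 m or y of cap_5_center in the frame of board between 0.0755 and 0.083 m)) or (y of cap_3_center in the frame of board between -0.0105 and 0.007 m and (y of cap_1_center in the frame of board between 0.0325 and 0.046 m or y of cap_2_center in the frame of board between 0.0325 and 0.046 m or y of cap_4_center in the frame of board between 0.0325 and 0.046 m or y of cap_5_center in the frame of board between 0.0325 and 0.046 m))) and ((x of cap_4_center in the frame of case between -0.1 and 0.1 m and y of cap_4_center in the frame of case between -0.125 and 0.125 m and z of cap_4_center in the frame of case between 0 and 0.07 m and contact force between cap_4_c0 and anything else below 1 N) or (x of cap_4_center in the frame of board between 0.0385 and 0.046 m and z of cap_4_center in the frame of board between 0.025 and 0.036 m and angle between the x axis of cap_4_center and the x axis of board, either way round below 0.07 rad and angle between cap_4_center's own z axis and vertical below 0.1 rad and linear speed of cap_4 below 0.01 m/s and contact force between cap_4_c0 and anything else above 1 N)) and ((x of cap_4_center in the frame of case between -0.1 and 0.1 m and y of cap_4_center in the frame of case between -0.125 and 0.125 m and z of cap_4_center in the frame of case between 0 and 0.07 m) or y of cap_4_center in the frame of board between 0.0755 and 0.083 m or (y of cap_4_center in the frame of board between 0.0325 and 0.046 m and (y of cap_1_center in the frame of board between 0.0755 and 0.083 m or y of cap_2_center in the frame of board between 0.0755 and 0.083 m or y of cap_3_center in the frame of board between 0.0755 and 0.083 m or y of cap_5_center in the frame of board between 0.0755 and 0.083 m)) or (y of cap_4_center in the frame of board between -0.0105 and 0.007 m and (y of cap_1_center in the frame of board between 0.0325 and 0.046 m or y of cap_2_center in the frame of board between 0.0325 and 0.046 m or y of cap_3_center in the frame of board between 0.0325 and 0.046 m or y of cap_5_center in the frame of board between 0.0325 and 0.046 m))) and ((x of cap_5_center in the frame of case between -0.1 and 0.1 m and y of cap_5_center in the frame of case between -0.125 and 0.125 m and z of cap_5_center in the frame of case between 0 and 0.07 m and contact force between cap_5_c0 and anything else below 1 N) or (x of cap_5_center in the frame of board between 0.0385 and 0.046 m and z of cap_5_center in the frame of board between 0.025 and 0.036 m and angle between the x axis of cap_5_center and the x axis of board, either way round below 0.07 rad and angle between cap_5_center's own z axis and vertical below 0.1 rad and linear speed of cap_5 below 0.01 m/s and contact force between cap_5_c0 and anything else above 1 N)) and ((x of cap_5_center in the frame of case between -0.1 and 0.1 m and y of cap_5_center in the frame of case between -0.125 and 0.125 m and z of cap_5_center in the frame of case between 0 and 0.07 m) or y of cap_5_center in the frame of board between 0.0755 and 0.083 m or (y of cap_5_center in the frame of board between 0.0325 and 0.046 m and (y of cap_1_center in the frame of board between 0.0755 and 0.083 m or y of cap_2_center in the frame of board between 0.0755 and 0.083 m or y of cap_3_center in the frame of board between 0.0755 and 0.083 m or y of cap_4_center in the frame of board between 0.0755 and 0.083 m)) or (y of cap_5_center in the frame of board between -0.0105 and 0.007 m and (y of cap_1_center in the frame of board between 0.0325 and 0.046 m or y of cap_2_center in the frame of board between 0.0325 and 0.046 m or y of cap_3_center in the frame of board between 0.0325 and 0.046 m or y of cap_4_center in the frame of board between 0.0325 and 0.046 m))) and value of joint lid below 0.05 rad); the robot touches nothing.
It fails at once if a bystander is moved more than 5 cm, or the tin or jar is tipped over (distance of any of tape, tin, jar, wrench, scraper, sandblock from where it was at the start of the episode above 0.05 m or angle between any of tin, jar's own z axis and vertical above 0.5 rad).
Of insert_b, insert_c, insert_a only 2 to 3 are there at a start; the rules pass over those that are not, and their reading is None.
Of cap_4, cap_5 only 1 to 2 are there at a start; the rules pass over those that are not, and their reading is None.
At some moment in a run one of cap_1, cap_2, cap_3, cap_4, cap_5 may be knocked a few centimetres aside while the robot is not near it.
It also fails if it takes over 210 s, if anything falls off the work surface, if the arm or the gripper's body presses on something with over 40 N, if the wrist force passes 120 N, or if a joint passes its speed limit or range.

## Working session

There is one attempt and no reset: what is moved stays moved. The work goes in short steps, Python scripts to look and compute and a tool call to move; the robot and the scene stay as the last step left them, time stands still between calls to the robot, and variables do not carry over. Pictures are saved under pics/ and viewed, and the job is handed in when it is done.

Besides the shell and the picture viewer there is one more tool, called after ">>>" as name(argument=value, ...) on one line, values as JSON. send_rows: Moves the arm, as the interface text tells. Its arguments: {"type":"object","properties":{"dp":{"type":"array"},"rot":{"type":"array"},"jaw":{"type":"number"},"force":{"type":"number"}},"required":["dp","rot"]}

```bash
mkdir -p pics; ls
cat > h.py <<'E'
import numpy as np, cv2
from bench import r, vision, job
from scipy.spatial.transform import Rotation as R
def snap(name):
    s=r.sense(); d=vision.snapshot(name)
    K=np.array(d["intrinsics"])
    if "world_from_camera" in d: T=np.array(d["world_from_camera"])
    else:
        W=np.eye(4); W[:3,:3]=R.from_euler('xyz',s["tcp_rot"],degrees=True).as_matrix(); W[:3,3]=s["tool_pos"]
        T=W@np.array(d["T_tool_cam"])
    px=np.array(d["pixels"]); return px,np.array(d["depth"]),K,T,s
def cloud(dep,K,T):
    v,u=np.mgrid[:dep.shape[0],:dep.shape[1]]
    P=np.stack([(u-K[0,2])/K[0,0]*dep,(v-K[1,2])/K[1,1]*dep,dep,np.ones_like(dep)],-1)
    return (P@T.T)[...,:3]
def save(px,fn,scale=1.5):
    im=cv2.resize(px[...,::-1],None,fx=scale,fy=scale,interpolation=cv2.INTER_CUBIC); cv2.imwrite('pics/'+fn,im)
E
python3 - <<'E'
from h import *
print(r.sense())
for n in ['scene','side','wrist']:
    px,d,K,T,s=snap(n); save(px,n+'0.png'); np.savez('pics/'+n+'0.npz',px=px,d=d,K=K,T=T)
    print(n,K.tolist(),np.round(T,3).tolist())
E
```

```text
pics
{'time': 0.0, 'joint_pos': array([ 7.05095817e+01,  7.51444844e+00,  8.53288789e+01, -1.01259295e-03,
        8.72613973e+01, -4.89276605e+00]), 'qd': array([-0.01031367,  0.05496938, -0.07719402, -0.04314989, -0.00624248,
       -0.036183  ]), 'joint_efforts': array([-1.95931352e-03, -5.69425642e+01, -5.00522053e+01, -8.73108311e-04,
        1.60362467e-02,  8.60104734e-06]), 'tool_pos': array([151.02552661, 580.14571956, 244.25511995]), 'tcp_rot': array([-1.79992076e+02,  1.04429290e-01,  7.54024043e+01]), 'ft_force': array([-0.62526532,  0.23941081, -0.46443619]), 'wrist_torque': array([-0.00814308,  0.02547316, -0.0430282 ]), 'finger_gap': 85.66947210505809}
scene [[429.313619092852, 0.0, 257.0863523112744], [0.0, 429.313619092852, 194.06090281219605], [0.0, 0.0, 1.0]] [[-0.642, 0.604, -0.473, 1147.924], [0.767, 0.501, -0.401, 523.842], [-0.006, -0.62, -0.785, 1107.789], [0.0, 0.0, 0.0, 1.0]]
side [[418.73990023764907, 0.0, 254.36419004343827], [0.0, 418.73990023764907, 187.74327679704857], [0.0, 0.0, 1.0]] [[0.911, -0.278, 0.305, 154.948], [-0.413, -0.639, 0.649, -818.73], [0.014, -0.717, -0.697, 958.346], [0.0, 0.0, 0.0, 1.0]]
wrist [[284.23722196832944, 0.0, 254.52820302004244], [0.0, 284.23722196832944, 188.5554647947231], [0.0, 0.0, 1.0]] [[0.252, 0.922, 0.293, 76.541], [0.968, -0.239, -0.078, 599.192], [-0.002, 0.303, -0.953, 371.884], [0.0, 0.0, 0.0, 1.0]]
```

View pics/scene0.png

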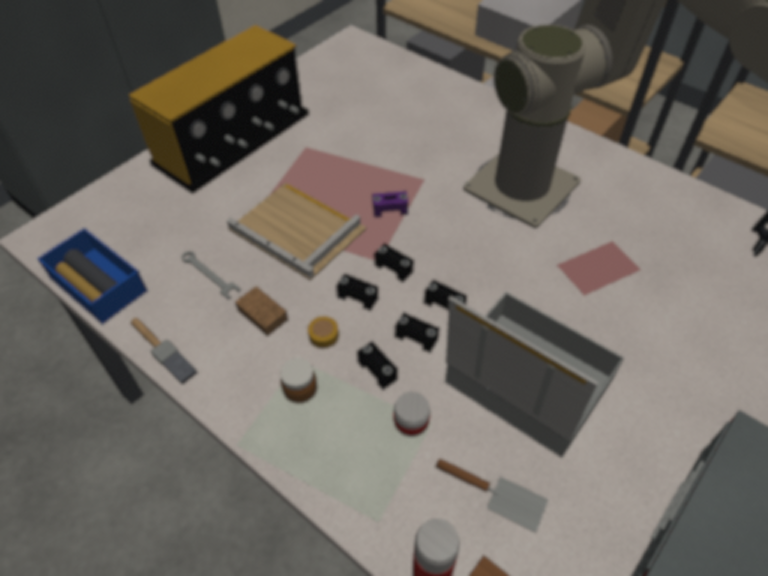

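View pics/side0.png

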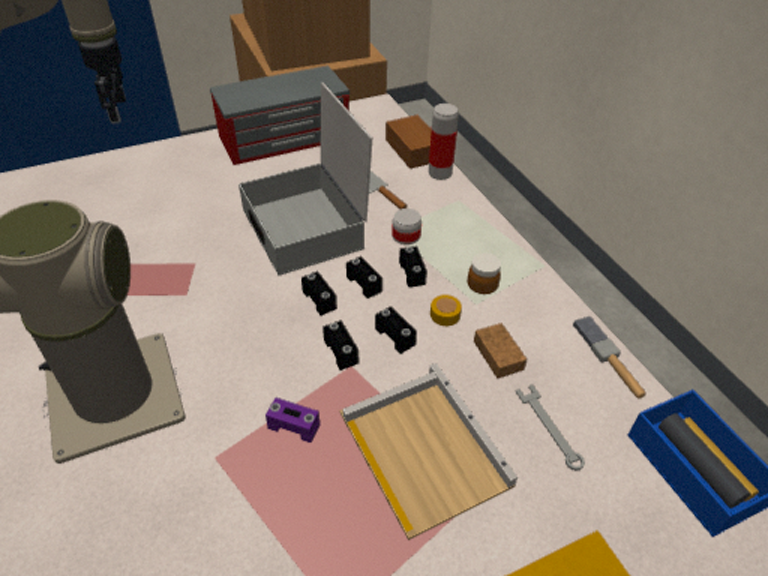

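View pics/wrist0.png

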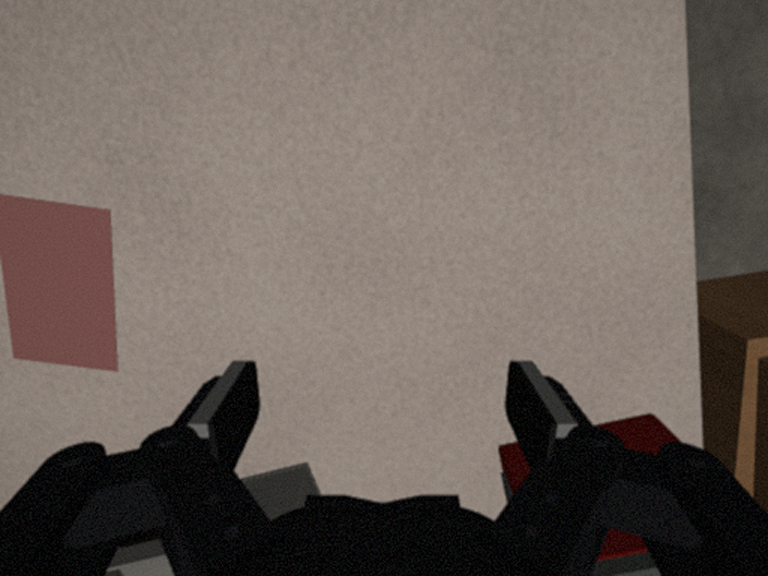

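The views show five black caps (side picture: around (320,292), (365,275), (413,265), (340,345), (396,328)), with tape at (446,309). The purple decoy is at (292,418), the case at (305,215) with its lid upright, and the board at (430,450). Next I'll measure their positions.

```bash
cat >> h.py <<'E'
def top(names=('scene','side'),load=False,res=1.0,x0=300,x1=800,y0=-450,y1=400):
    out={}
    for n in names:
        if load: z=np.load(f'pics/{n}0.npz'); px,d,K,T=z['px'],z['d'],z['K'],z['T']
        else: px,d,K,T,s=snap(n)
        C=cloud(d,K,T); m=d>0
        out[n]=(px,C,m)
    return out
def caps(names=('scene','side'),load=False):
    for n,(px,C,m) in top(names,load).items():
        mx=px.max(-1)
        z=C[...,2]
        mask=(m&(mx<60)&(z>34)&(z<56)&(C[...,0]>320)&(C[...,0]<760)&(abs(C[...,1])<420)).astype(np.uint8)
        k,lab,st,ce=cv2.connectedComponentsWithStats(mask)
        for i in range(1,k):
            if st[i,4]<80: continue
            P=C[lab==i]; zz=np.median(P[:,2])
            (c,(w,h),a)=cv2.minAreaRect(P[:,:2].astype(np.float32))
            if w<h: a+=90; w,h=h,w
            q=P[:,:2]-P[:,:2].mean(0); e,V=np.linalg.eigh(q.T@q); v=V[:,1]
            print(n,st[i,4],'px',np.round(ce[i]),'c',np.round(c,1),'mean',np.round(P[:,:2].mean(0),1),'z',round(zz,1),'sz',round(w),round(h),'ang',round((a+90)%180-90,1),'pca',round((np.degrees(np.arctan2(v[1],v[0]))+90)%180-90,1))
E
python3 - <<'E'
from h import *
caps(load=True)
for n,(px,C,m) in top(load=True).items():
    print(n,(~m).mean(), C[m].min(0),C[m].max(0))
    t=C[m&(abs(C[...,2])<15)]; print(np.median(t[:,2]),t[:,2].std())
E
```

```text
scene 203 px [262. 173.] c [421.5 -67.4] mean [425.4 -66.1] z 41.5 sz 82 41 ang -87.9 pca -86.9
scene 217 px [238. 192.] c [536.2 -74.1] mean [538.4 -72.9] z 41.5 sz 81 40 ang -78.0 pca -78.8
scene 164 px [294. 196.] c [433.2  73.2] mean [435.8  72.5] z 42.2 sz 61 41 ang -86.3 pca -63.2
scene 346 px [370. 222.] c [373.  304.4] mean [372.1 307.4] z 45.4 sz 230 9 ang -87.7 pca -88.0
scene 253 px [278. 219.] c [537.4  88.8] mean [541.1  89.5] z 42.2 sz 81 42 ang -78.3 pca -80.2
scene 274 px [251. 242.] c [650.1  77. ] mean [651.9  78.7] z 42.5 sz 83 37 ang 77.2 pca 77.6
scene 312 px [333. 270.] c [578.1 308.6] mean [577.8 312.5] z 45.3 sz 221 6 ang -88.0 pca -88.2
side 190 px [275. 174.] c [643.9  67.5] mean [642.1  64.5] z 44.2 sz 81 38 ang 78.3 pca 79.2
side 214 px [242. 181.] c [534.9  79.4] mean [531.8  76. ] z 44.1 sz 82 40 ang -80.3 pca -77.3
side 219 px [212. 192.] c [428.5  74.5] mean [426.3  69.4] z 44.0 sz 87 39 ang -81.1 pca -79.0
side 271 px [263. 216.] c [530.8 -83.7] mean [529.2 -86.7] z 43.9 sz 86 40 ang -76.5 pca -75.2
side 276 px [226. 227.] c [417.6 -75.7] mean [416.  -79.8] z 44.0 sz 84 38 ang -88.4 pca -87.1
scene 0.0038706461588541665 [-1794.37433371 -1984.48167113  -785.71474598] [1460.81330469  770.00198422  648.25819016]
-1.0531635866580018 3.503611516314758
side 0.0038197835286458335 [-300.91517041 -726.61490474 -768.74918218] [1761.59121515 2067.75825416  654.28277019]
0.9451932570275403 3.671513945905622
```

Run:
```python
from h import *
for n,(px,C,m) in top(load=True).items():
    # board wood: brownish
    p=px.astype(int); sat=p[...,0]-p[...,2]
    b=m&(sat>40)&(C[...,2]>3)&(C[...,2]<14)&(C[...,1]<-100)&(C[...,0]>300)
    k,lab,st,ce=cv2.connectedComponentsWithStats(b.astype(np.uint8))
    i=1+st[1:,4].argmax(); P=C[lab==i]; print(n,st[i,4],cv2.minAreaRect(P[:,:2].astype(np.float32)),np.median(P[:,2]))
    rr=cv2.minAreaRect(P[:,:2].astype(np.float32)); print(cv2.boxPoints(rr))
    # alum tops
    x,y=C[...,0],C[...,1]
    a=m&(C[...,2]>26)&(C[...,2]<40)&(x>350)&(x<720)&(y<-110)&(y>-460)
    Q=C[a]; print(len(Q),cv2.minAreaRect(Q[:,:2].astype(np.float32)),np.median(Q[:,2])); print(cv2.boxPoints(cv2.minAreaRect(Q[:,:2].astype(np.float32))))
    a=m&(C[...,2]>76)&(C[...,2]<88)&(x>330)&(x<700)&(y<470)&(y>150)
    Q=C[a]; bb=cv2.minAreaRect(Q[:,:2].astype(np.float32)); print('case',len(Q),bb,np.median(Q[:,2])); print(cv2.boxPoints(bb))
    a=m&(C[...,2]>110)&(x>330)&(x<800)&(y<470)&(y>150)
    Q=C[a]; print('lid',len(Q), Q.min(0),Q.max(0)); 
    for z in range(120,300,30):
        q=Q[abs(Q[:,2]-z)<15]; 
        if len(q): print(z,np.median(q[:,0]),q[:,1].min(),q[:,1].max())
    # others
    for nm,lo,hi in [('tape',24,36),('high',45,75)]:
        a=m&(C[...,2]>lo)&(C[...,2]<hi)&(x>350)&(x<850)&(y<150)&(y>-450)
        k,lab,st,ce=cv2.connectedComponentsWithStats(a.astype(np.uint8))
        for i in range(1,k):
            if st[i,4]>60: Q=C[lab==i]; print(nm,st[i,4],Q.mean(0).round(),Q.min(0).round(),Q.max(0).round())
```

```text
scene 1626 ((454.6188659667969, -349.7355651855469), (171.65792846679688, 210.70997619628906), 2.695732593536377) 6.151617693914318
[[ 363.92984 -248.53387]
 [ 373.83994 -459.01068]
 [ 545.30786 -450.93726]
 [ 535.3978  -240.46045]]
893 ((583.3260498046875, -234.80606079101562), (311.2892761230469, 312.61138916015625), 41.00468826293945) 31.7597270094509
[[ 363.3125   -218.97073 ]
 [ 568.42334  -454.88474 ]
 [ 803.3396   -250.64139 ]
 [ 598.22876   -14.727386]]
case 395 ((476.3360595703125, 319.25897216796875), (220.24191284179688, 260.06805419921875), 1.822144627571106) 80.3094902504663
[[362.13608 445.7257 ]
 [370.4055  185.78917]
 [590.536   192.79224]
 [582.2666  452.72876]]
lid 3954 [579.34818738 192.32599895 110.09629887] [602.17436955 452.49350048 293.75003791]
120 586.141748690876 195.4287155754406 452.42313641736774
150 587.700371824485 194.45654125174428 452.4935004780496
180 589.7500958297712 192.32599895439301 452.16459410147786
210 591.7663218660543 194.79063589408617 452.23910550167875
240 593.5025081447036 194.0392487041483 452.29734523958035
270 595.5723866763778 193.
[... 1592 characters left out ...]
.5835987487543
tape 65 [526.  64.  30.] [509.  37.  24.] [560. 116.  36.]
tape 67 [756. -39.  31.] [738. -54.  24.] [797.  -2.  36.]
tape 267 [652. -71.  30.] [ 621. -103.   24.] [684. -37.  36.]
tape 68 [524. -97.  30.] [ 504. -126.   24.] [561. -45.  36.]
tape 424 [ 694. -211.   33.] [ 664. -257.   24.] [ 729. -154.   36.]
tape 61 [ 411. -100.   30.] [ 398. -118.   24.] [437. -41.  36.]
tape 922 [ 516. -287.   32.] [ 365. -450.   24.] [ 573. -194.   36.]
high 270 [770. -25.  62.] [742. -51.  45.] [803.  12.  70.]
high 88 [536.  75.  47.] [512.  39.  45.] [557. 115.  50.]
high 88 [430.  75.  46.] [407.  34.  45.] [450. 114.  50.]
high 87 [418. -63.  46.] [ 398. -100.   45.] [437. -35.  49.]
```

>>> send_rows(dp=[[0, 0, 62], [60, -40, 100], [110, -80, 106], [150, -130, 106], [190, -180, 106]], rot=[[0, 0, 0], [0, 0, -0.18], [0, 0, -0.36], [0, 0, -0.54], [0, 0, -0.72]], jaw=85, force=40)

```text
time: 0.78
tool_pos: [328.4, 416.1, 351.1]
tcp_rot: [180.0, -0.0, 33.8]
ft_force: [0.9, 0.3, 1.0]
finger_gap: 85.0
```

>>> send_rows(dp=[[40, -50, 0], [80, -100, 0], [110, -160, 0], [135, -220, 0], [140, -280, 0]], rot=[[0, 0, -0.18], [0, 0, -0.36], [0, 0, -0.54], [0, 0, -0.59], [0, 0, -0.59]])

```text
time: 1.4
tool_pos: [466.8, 142.8, 350.4]
tcp_rot: [180.0, 0.0, 0.3]
ft_force: [1.8, 0.0, -0.7]
finger_gap: 84.9
```

>>> send_rows(dp=[[0, -50, 0], [0, -80, 0], [0, -80, 0], [0, -80, 0]], rot=[[0, 0, 0], [0, 0, 0], [0, 0, 0], [0, 0, 0]])

```text
time: 1.9
tool_pos: [466.2, 65.4, 350.9]
tcp_rot: [-180.0, 0.0, 0.3]
ft_force: [-0.5, 0.0, -0.6]
finger_gap: 85.0
```

```bash
cat > wr.py <<'E'
from h import *
import sys
px,d,K,T,s=snap('wrist'); save(px,sys.argv[1]+'.png'); np.savez('pics/'+sys.argv[1]+'.npz',px=px,d=d,K=K,T=T)
print(s['time'],s['tool_pos'].round(1),s['tcp_rot'].round(2),s['ft_force'].round(2),round(s['finger_gap'],1))
C=cloud(d,K,T);z=C[...,2]; mx=px.max(-1)
a=(z>-8)&(z<8)&(C[...,0]>300)&(abs(C[...,1])<250); print('table',np.median(z[a]))
mask=((d>0)&(mx<70)&(z>32)&(z<60)).astype(np.uint8)
k,lab,st,ce=cv2.connectedComponentsWithStats(mask)
for i in range(1,k):
    if st[i,4]<200: continue
    P=C[lab==i]
    (c,(w,h),an)=cv2.minAreaRect(P[:,:2].astype(np.float32))
    if w<h: an+=90; w,h=h,w
    q=P[:,:2]-P[:,:2].mean(0); e,V=np.linalg.eigh(q.T@q); v=V[:,1]
    print(st[i,4],'px',np.round(ce[i]*1.5),'c',np.round(c,1),'mean',np.round(P[:,:2].mean(0),1),'z',round(np.median(P[:,2]),1),'sz',round(w,1),round(h,1),'ang',round((an+90)%180-90,1),'pca',round((np.degrees(np.arctan2(v[1],v[0]))+90)%180-90,1))
E
python3 wr.py w1
```

```text
1.9 [466.2  65.4 350.9] [-1.7997e+02  2.0000e-02  3.3000e-01] [-0.49  0.03 -0.6 ] 85.0
table -0.7776244706965088
271 px [280.  45.] c [373.7 229.5] mean [373.7 229.5] z 46.6 sz 78.7 0.8 ang -88.1 pca -88.1
312 px [504.  43.] c [575.7 232.9] mean [575.7 232.5] z 46.3 sz 73.3 1.3 ang -88.3 pca -88.2
308 px [396.  99.] c [476.3 185.6] mean [479.1 185.6] z 46.6 sz 203.2 0.9 ang 2.0 pca 1.9
1200 px [447. 207.] c [533.6  83.2] mean [532.7  84.6] z 43.0 sz 82.6 38.9 ang -79.2 pca -79.0
1166 px [345. 213.] c [429.1  76.4] mean [429.4  77.8] z 43.0 sz 82.8 39.0 ang -82.5 pca -83.1
1244 px [554. 219.] c [644.5  71.8] mean [642.6  73.3] z 42.9 sz 81.6 39.3 ang 78.5 pca 78.8
602 px [  9. 292.] c [ 58.8 -14. ] mean [65.6 -9.1] z 43.8 sz 99.2 22.6 ang 77.3 pca 80.7
918 px [339. 344.] c [419.1 -73. ] mean [419.5 -69.5] z 42.9 sz 83.1 38.6 ang -88.2 pca -88.5
858 px [438. 351.] c [531.9 -79.8] mean [531.2 -76.7] z 43.0 sz 83.1 37.6 ang -76.7 pca -77.0
```

View pics/w1.png

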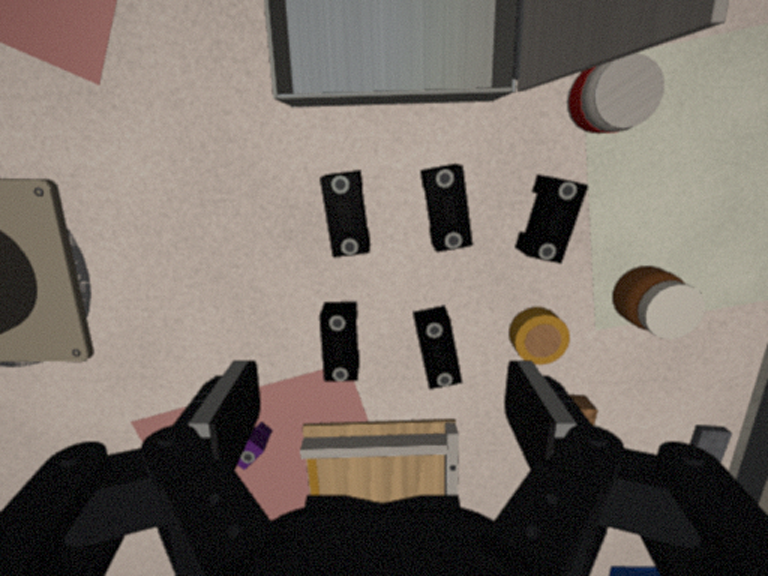

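The wrist view shows all five caps clearly, at (345,213), (447,207), (554,219), (339,344) and (438,351). I'll start with cap A at (345,213).

>>> send_rows(dp=[[-20, 6, -60], [-37, 11, -120], [-37, 11, -180], [-37, 11, -230], [-37, 11, -270]], rot=[[0, 0, 0.06], [0, 0, 0.122], [0, 0, 0.122], [0, 0, 0.122], [0, 0, 0.122]])

```text
time: 2.58
tool_pos: [428.1, 77.1, 78.8]
tcp_rot: [-180.0, 0.1, 7.5]
ft_force: [0.7, 0.4, 1.0]
finger_gap: 84.9
```

>>> send_rows(dp=[[0, 0, -35], [0, 0, -60], [0, 0, -60]], rot=[[0, 0, 0], [0, 0, 0], [0, 0, 0]])

```text
time: 2.95
tool_pos: [427.0, 76.8, 19.0]
tcp_rot: [-180.0, 0.3, 7.4]
ft_force: [0.4, -0.3, 0.3]
finger_gap: 84.7
```

>>> send_rows(dp=[[0, 0, 0], [0, 0, 0], [0, 0, 0], [0, 0, 0], [0, 0, 0]], rot=[[0, 0, 0], [0, 0, 0], [0, 0, 0], [0, 0, 0], [0, 0, 0]], jaw=30)

```text
time: 3.58
tool_pos: [430.3, 76.1, 22.5]
tcp_rot: [-180.0, -0.1, 7.3]
ft_force: [-2.3, 0.7, 7.2]
finger_gap: 39.5
```

>>> send_rows(dp=[[0, 0, 25], [0, 0, 80], [0, 0, 140], [0, 0, 150], [0, 0, 150]], rot=[[0, 0, 0], [0, 0, 0], [0, 0, 0], [0, 0, 0], [0, 0, 0]])

```text
time: 4.2
tool_pos: [429.5, 75.9, 171.3]
tcp_rot: [180.0, -0.1, 7.3]
ft_force: [-0.4, -1.5, -4.7]
finger_gap: 39.5
```

>>> send_rows(dp=[[0, 0, 0], [0, 0, 0], [0, 0, 0]], rot=[[0, 0, 0], [0, 0, 0], [0, 0, 0]])

```text
time: 4.58
tool_pos: [428.6, 75.8, 169.8]
tcp_rot: [-180.0, 0.1, 7.3]
ft_force: [0.1, -0.8, -4.0]
finger_gap: 39.4
```

```bash
python3 wr.py w2
```

```text
4.575 [428.6  75.8 169.8] [-1.7999e+02  1.3000e-01  7.3300e+00] [ 0.07 -0.81 -4.  ] 39.4
table -0.8310867451637591
244 px [310.  29.] c [374.4 205.9] mean [374.4 205.4] z 47.1 sz 32.0 0.7 ang -88.5 pca -88.2
531 px [705.  25.] c [575.9 230.7] mean [575.6 232.7] z 49.5 sz 34.5 2.5 ang -87.7 pca -87.9
1169 px [490.  97.] c [474.8 185.4] mean [473.7 185.4] z 47.1 sz 202.3 0.8 ang 1.8 pca 1.9
3202 px [546. 281.] c [533.2  83.2] mean [530.9  85.7] z 42.9 sz 82.6 39.2 ang -79.0 pca -79.3
3262 px [707. 318.] c [644.3  71.9] mean [640.2  74.1] z 42.8 sz 82.1 40.4 ang 79.1 pca 80.2
```

View pics/w2.png

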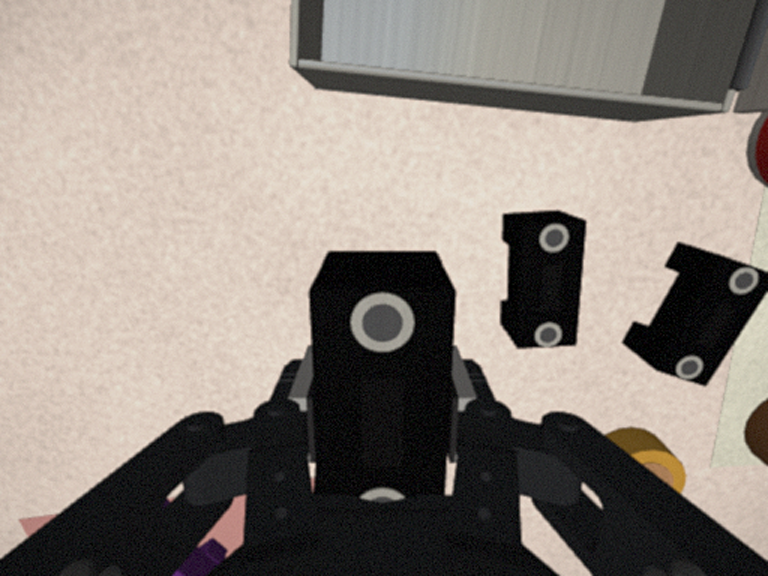

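Weight reads about 4 to 4.7 N, so A is heavy. I'll carry it toward the board and look at the board on the way.

>>> send_rows(dp=[[0, -40, 40], [0, -80, 80], [0, -120, 80], [0, -160, 80], [0, -200, 80]], rot=[[0, 0, -0.18], [0, 0, -0.36], [0, 0, -0.54], [0, 0, -0.72], [0, 0, -0.9]])

```text
time: 5.25
tool_pos: [429.2, -125.4, 251.0]
tcp_rot: [-180.0, -0.0, -44.6]
ft_force: [-0.1, -0.5, -3.5]
finger_gap: 39.7
```

>>> send_rows(dp=[[0, -40, 0], [0, -80, 0], [0, -120, 0], [0, -150, 0], [0, -150, 0]], rot=[[0, 0, -0.18], [0, 0, -0.36], [0, 0, -0.54], [0, 0, -0.72], [0, 0, -0.763]])

```text
time: 5.88
tool_pos: [428.8, -276.1, 250.4]
tcp_rot: [179.9, 0.0, -88.3]
ft_force: [0.1, 1.2, -4.4]
finger_gap: 39.3
```

>>> send_rows(dp=[[0, 0, 0], [0, 0, 0]], rot=[[0, 0, 0], [0, 0, 0]])

```text
time: 6.12
tool_pos: [429.3, -273.8, 250.8]
tcp_rot: [180.0, 0.0, -87.9]
ft_force: [0.4, 0.3, -4.4]
finger_gap: 39.5
```

```bash
python3 wr.py w3
```

```text
6.125 [ 429.3 -273.8  250.8] [ 1.7999e+02  2.0000e-02 -8.7860e+01] [ 0.39  0.26 -4.44] 39.5
table -0.9729629117054515
2646 px [127. 101.] c [531.9 -82.4] mean [532.1 -85.1] z 42.9 sz 83.2 39.2 ang -76.9 pca -77.3
1981 px [138. 250.] c [419.2 -75.2] mean [420.8 -77.8] z 42.8 sz 83.4 38.9 ang -88.2 pca -88.3
336 px [760. 397.] c [ 313.7 -623. ] mean [ 302.8 -624.9] z 37.9 sz 72.3 22.3 ang -11.3 pca 1.4
1151 px [741. 477.] c [ 218.3 -615.5] mean [ 220.  -624.7] z 47.7 sz 113.0 25.0 ang -0.3 pca 0.5
```

View pics/w3.png

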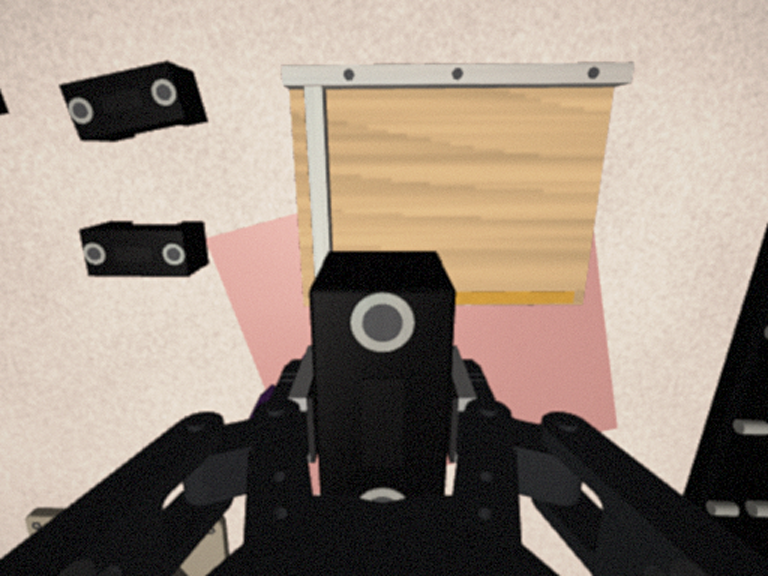

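The view shows the whole board: fence along the top (y≈75), end stop at the left (x≈318), near edge at y≈298. Next I'll fit the inner faces.

```bash
cat > bd.py <<'E'
from h import *
import sys
z=np.load('pics/'+sys.argv[1]+'.npz'); px,d,K,T=z['px'].astype(int),z['d'],z['K'],z['T']
C=cloud(d,K,T); X,Y,Z=C[...,0],C[...,1],C[...,2]
a=(d>0)&(Z>28)&(Z<40)&(X>340)&(X<600)&(Y<-170)&(Y>-500)&(px.max(-1)>80)
# fence points: X>~540
k,lab,st,ce=cv2.connectedComponentsWithStats(a.astype(np.uint8)); i=1+st[1:,4].argmax(); A=lab==i
P=C[A]; print('alu',len(P),P.min(0).round(1),P.max(0).round(1),np.median(P[:,2]))
def fitline(pts,name,along):
    # along: 1 -> fit x as function y
    o=1-along; c=np.polyfit(pts[:,along],pts[:,o],1)
    for _ in range(3):
        e=pts[:,o]-np.polyval(c,pts[:,along]); g=abs(e)<2; c=np.polyfit(pts[g,along],pts[g,o],1)
    print(name,'slope deg',np.degrees(np.arctan(c[0])).round(2),c.round(4),g.sum()); return c
# fence inner edge: for each y bin, min x among fence points
F=P[(P[:,0]>530)]
E=[]
for y in np.arange(-440,-215,4):
    q=F[abs(F[:,1]-y)<2]
    if len(q)>3: E.append((q[:,0].min(),q[:,0].max(),y))
E=np.array(E); c1=fitline(E[:,[0,2]],'fence inner',1); c2=fitline(E[:,[1,2]],'fence outer',1)
S=P[(P[:,0]<530)]; G=[]
for x in np.arange(400,528,4):
    q=S[abs(S[:,0]-x)<2]
    if len(q)>3: G.append((x,q[:,1].min(),q[:,1].max()))
G=np.array(G); s1=fitline(G[:,[0,1]],'stop inner',0); s2=fitline(G[:,[0,2]],'stop outer',0)
W=(d>0)&(Z>3)&(Z<13)&(px[...,0]-px[...,2]>40)&(Y>-480)&(Y<-150)&(X>340)
Q=C[W]; print('wood',len(Q),np.median(Q[:,2]),cv2.boxPoints(cv2.minAreaRect(Q[:,:2].astype(np.float32))).round(1).tolist())
E
python3 bd.py w3
```

```text
alu 4686 [ 402.7 -454.3   28. ] [ 573.1 -194.6   35.3] 31.917798849019277
fence inner slope deg -2.51 [-4.380000e-02  5.401707e+02] 54
fence outer slope deg -2.54 [-4.440000e-02  5.534199e+02] 57
stop inner slope deg 2.47 [ 4.320000e-02 -2.489639e+02] 26
stop outer slope deg 2.56 [ 4.480000e-02 -2.362579e+02] 31
wood 24195 6.942826418798745 [[363.29998779296875, -203.10000610351562], [374.70001220703125, -463.20001220703125], [560.2999877929688, -455.1000061035156], [548.9000244140625, -195.0]]
```

>>> send_rows(dp=[[40, -1, -40], [77, -1.5, -90], [77, -1.5, -140], [77, -1.5, -180], [77, -1.5, -195]], rot=[[0, 0, 0.006], [0, 0, 0.006], [0, 0, 0.006], [0, 0, 0.006], [0, 0, 0.006]])

```text
time: 6.8
tool_pos: [504.5, -273.8, 52.9]
tcp_rot: [179.8, 0.2, -87.5]
ft_force: [-0.8, 0.4, -3.2]
finger_gap: 39.6
```

>>> send_rows(dp=[[0, 0, -10], [0, 0, -20], [0, 0, -25], [0, 0, -25]], rot=[[0, 0, 0], [0, 0, 0], [0, 0, 0], [0, 0, 0]])

```text
time: 7.3
tool_pos: [506.5, -275.7, 31.4]
tcp_rot: [-180.0, -0.0, -87.6]
ft_force: [0.8, 0.5, -3.2]
finger_gap: 39.6
```

>>> send_rows(dp=[[0, 0, -2], [0, 0, -2]], rot=[[0, 0, 0], [0, 0, 0]])

```text
time: 7.55
tool_pos: [507.0, -276.1, 30.5]
tcp_rot: [-179.9, -0.1, -87.6]
ft_force: [-2.7, 1.5, 5.9]
finger_gap: 39.4
```

>>> send_rows(dp=[[0, 0, 0], [0, 0, 0], [0, 0, 60], [0, 0, 110], [0, -30, 120]], rot=[[0, 0, 0], [0, 0, 0], [0, 0, 0], [0, 0, 0], [0, 0, 0]], jaw=52)

```text
time: 8.18
tool_pos: [509.1, -306.2, 154.5]
tcp_rot: [-179.6, -0.3, -87.5]
ft_force: [0.1, -0.8, -0.1]
finger_gap: 52.0
```

```bash
python3 wr.py w4
```

```text
8.175 [ 509.1 -306.2  154.5] [-179.62   -0.26  -87.48] [ 0.05 -0.77 -0.06] 52.0
table -0.9611888154303756
1845 px [ 33. 224.] c [ 537.1 -102.3] mean [ 537.5 -108.9] z 42.7 sz 43.5 38.7 ang -77.0 pca -31.7
3675 px [330. 283.] c [ 508.3 -277.1] mean [ 512.2 -277.7] z 50.9 sz 83.3 39.4 ang 2.3 pca 3.4
2188 px [ 43. 401.] c [419.4 -89. ] mean [422.2 -92.4] z 42.6 sz 56.6 40.0 ang -88.8 pca -82.8
```

View pics/w4.png

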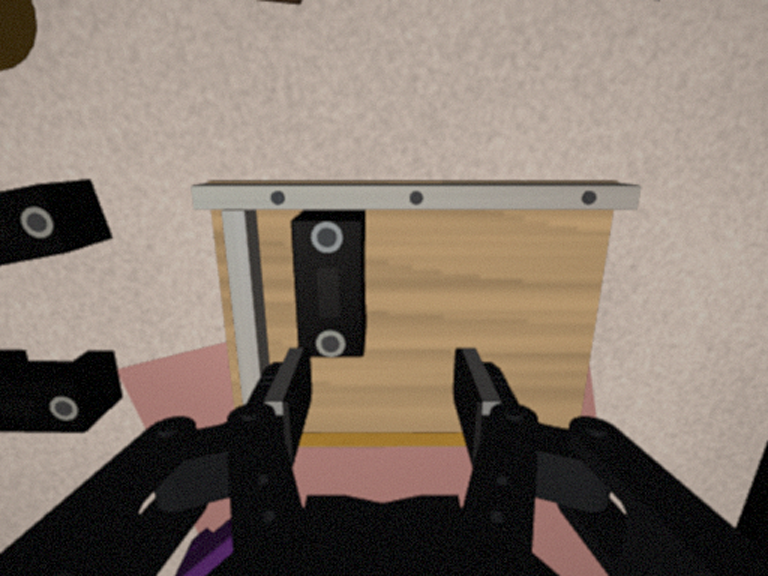

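>>> send_rows(dp=[[3, -23, 0], [3, -23, -30], [3, -23, -70], [3, -23, -105], [3, -23, -118]], rot=[[0, 0, 0], [0, 0, 0], [0, 0, 0], [0, 0, 0], [0, 0, 0]], jaw=0)

```text
time: 8.85
tool_pos: [507.6, -327.3, 28.0]
tcp_rot: [179.8, 0.2, -87.6]
ft_force: [-1.2, 0.0, 0.6]
finger_gap: -0.4
```

>>> send_rows(dp=[[0, 8, 0], [-0.7, 16, 0], [-1, 24, 0], [-1.4, 32, 0], [-1.7, 38, 0]], rot=[[0, 0, 0], [0, 0, 0], [0, 0, 0], [0, 0, 0], [0, 0, 0]])

```text
time: 9.48
tool_pos: [508.3, -290.7, 32.2]
tcp_rot: [-179.9, -0.1, -87.6]
ft_force: [0.4, -3.9, 2.8]
finger_gap: 0.3
```

```bash
python3 wr.py w5
```

```text
9.475 [ 508.3 -290.7   32.2] [-1.7991e+02 -9.0000e-02 -8.7600e+01] [ 0.39 -3.86  2.78] 0.3
table -1.0365572570489405
9728 px [285. 354.] c [ 523.3 -270.4] mean [ 527.9 -263. ] z 50.7 sz 67.7 52.2 ang -89.1 pca 69.8
```

View pics/w5.png

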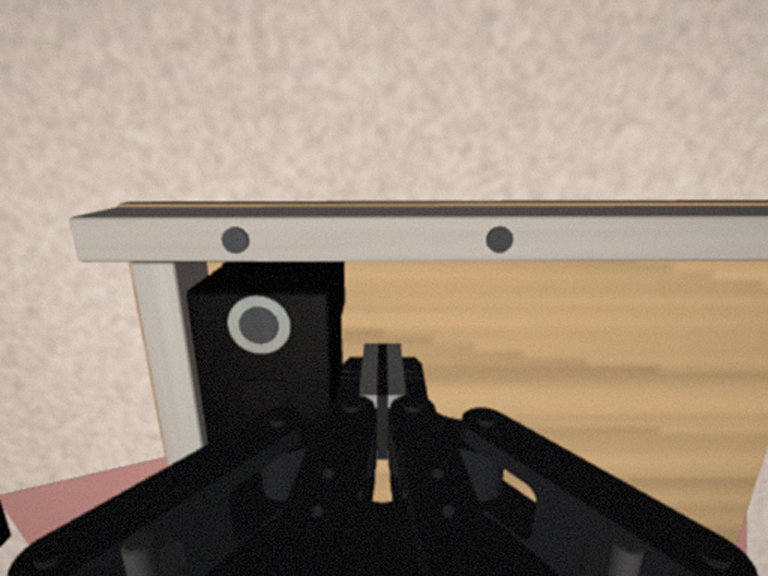

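>>> send_rows(dp=[[-0.2, 3, 0], [-0.3, 5, 0], [-0.3, 7, 0]], rot=[[0, 0, 0], [0, 0, 0], [0, 0, 0]])

```text
time: 9.9
tool_pos: [507.3, -283.7, 31.1]
tcp_rot: [-180.0, -0.0, -87.6]
ft_force: [-0.0, -3.7, 3.2]
finger_gap: -0.0
```

>>> send_rows(dp=[[0, 1.5, 0], [0, 3, 0]], rot=[[0, 0, 0], [0, 0, 0]])

```text
time: 10.15
tool_pos: [507.2, -280.6, 31.0]
tcp_rot: [180.0, 0.0, -87.6]
ft_force: [-0.0, -4.5, 3.0]
finger_gap: 0.2
```

>>> send_rows(dp=[[0, 1, 0], [0, 2, 0], [0, 2, 0]], rot=[[0, 0, 0], [0, 0, 0], [0, 0, 0]])

```text
time: 10.52
tool_pos: [507.3, -280.0, 31.4]
tcp_rot: [-180.0, -0.1, -87.6]
ft_force: [-0.5, -9.8, 1.8]
finger_gap: 0.1
```

>>> send_rows(dp=[[0, 1, 0], [0, 1.5, 0]], rot=[[0, 0, 0], [0, 0, 0]])

```text
time: 10.78
tool_pos: [507.4, -279.8, 31.9]
tcp_rot: [-180.0, -0.3, -87.6]
ft_force: [-2.2, -16.5, 3.4]
finger_gap: -0.1
```

>>> send_rows(dp=[[0, -10, 0], [0, -10, 60], [-30, 10, 90], [-75, 15, 90], [-75, 15, 60]], rot=[[0, 0, 0], [0, 0, 0], [0, 0, 0], [0, 0, 0], [0, 0, 0]])

```text
time: 11.4
tool_pos: [431.7, -262.1, 92.9]
tcp_rot: [-179.8, -0.1, -87.6]
ft_force: [0.6, -0.1, -0.7]
finger_gap: 0.2
```

```bash
python3 wr.py w6
```

```text
11.4 [ 431.7 -262.1   92.9] [-1.7983e+02 -9.0000e-02 -8.7630e+01] [ 0.58 -0.06 -0.67] 0.2
table -0.8897205548748843
1730 px [22. 64.] c [ 533.4 -119.9] mean [ 534.2 -120.7] z 40.9 sz 44.1 20.5 ang -20.2 pca -2.9
8638 px [350. 147.] c [ 505.2 -247.6] mean [ 508.5 -247.6] z 51.0 sz 83.8 39.2 ang 2.5 pca 2.4
2369 px [ 37. 334.] c [ 419.4 -100.8] mean [ 421.3 -105.3] z 42.4 sz 40.2 33.1 ang 1.2 pca -6.8
```

View pics/w6.png

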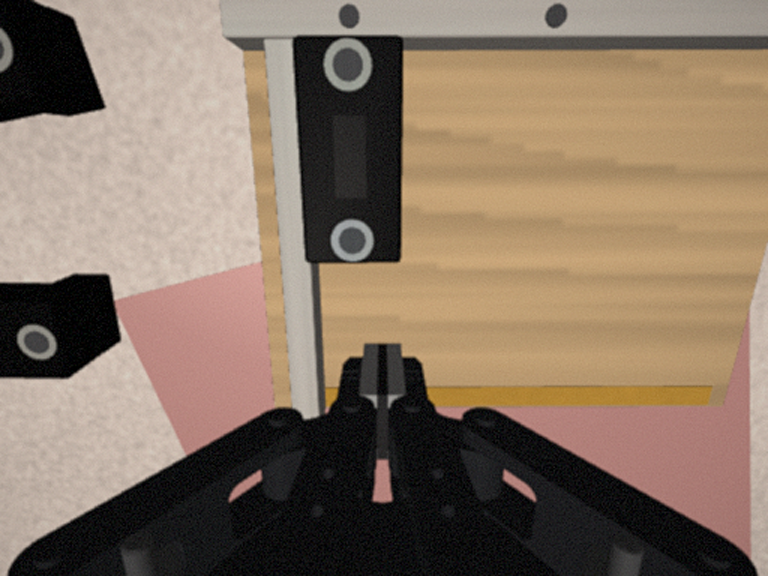

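>>> send_rows(dp=[[6, 12, 0], [6, 12, -30], [6, 12, -60], [6, 12, -60]], rot=[[0, 0, 0], [0, 0, 0], [0, 0, 0], [0, 0, 0]])

```text
time: 11.95
tool_pos: [437.4, -248.1, 29.3]
tcp_rot: [179.8, 0.2, -87.6]
ft_force: [-0.1, 0.5, 1.0]
finger_gap: 0.0
```

>>> send_rows(dp=[[4, 0, 0], [8, 0, 0], [12, 0.4, 0], [15, 0.5, 0], [15, 0.5, 0]], rot=[[0, 0, 0], [0, 0, 0], [0, 0, 0], [0, 0, 0], [0, 0, 0]])

```text
time: 12.58
tool_pos: [453.6, -249.7, 31.2]
tcp_rot: [-180.0, -0.0, -87.6]
ft_force: [0.0, 0.5, 0.2]
finger_gap: 0.3
```

>>> send_rows(dp=[[1, 0, 0], [2, 0, 0]], rot=[[0, 0, 0], [0, 0, 0]])

```text
time: 12.82
tool_pos: [454.8, -249.6, 30.9]
tcp_rot: [180.0, 0.0, -87.6]
ft_force: [-3.1, 0.1, 2.4]
finger_gap: 0.2
```

>>> send_rows(dp=[[1, 0, 0], [2, 0, 0]], rot=[[0, 0, 0], [0, 0, 0]])

```text
time: 13.08
tool_pos: [455.4, -249.5, 30.9]
tcp_rot: [179.8, 0.1, -87.6]
ft_force: [-17.5, 0.4, 12.4]
finger_gap: 0.0
```

>>> send_rows(dp=[[-10, 0, 0], [-20, 0, 40], [-24, -12, 62], [-24, -12, 62]], rot=[[0, 0, 0], [0, 0, 0], [0, 0, 0], [0, 0, 0]])

```text
time: 13.58
tool_pos: [434.7, -263.1, 95.3]
tcp_rot: [-179.7, -0.2, -87.7]
ft_force: [0.1, -0.2, -0.2]
finger_gap: 0.0
```

```bash
python3 wr.py w7; python3 bd.py w7
```

```text
13.575 [ 434.7 -263.1   95.3] [-179.75   -0.18  -87.66] [ 0.09 -0.22 -0.19] 0.0
table -0.8794340582548443
1849 px [23. 70.] c [ 534.7 -119.7] mean [ 535.4 -120.2] z 41.0 sz 46.2 21.8 ang -19.6 pca -2.1
8445 px [347. 147.] c [ 512.  -247.2] mean [ 511.7 -247.5] z 51.0 sz 89.9 39.6 ang 2.1 pca 2.4
2403 px [ 38. 338.] c [ 419.8 -100.3] mean [ 421.5 -104.6] z 42.4 sz 39.2 33.9 ang 1.1 pca -8.6
alu 13433 [ 377.  -414.8   28. ] [ 571.7 -194.7   34.7] 31.933036073267715
fence inner slope deg -2.54 [-4.430000e-02  5.397045e+02] 38
fence outer slope deg -2.39 [-4.180000e-02  5.544969e+02] 50
stop inner slope deg 4.52 [ 7.910000e-02 -2.641688e+02] 32
stop outer slope deg 2.66 [ 4.650000e-02 -2.367016e+02] 32
wood 60827 6.964272916986715 [[363.70001220703125, -202.89999389648438], [374.8999938964844, -463.8999938964844], [560.2999877929688, -456.0], [549.0999755859375, -195.0]]
```

View pics/w7.png

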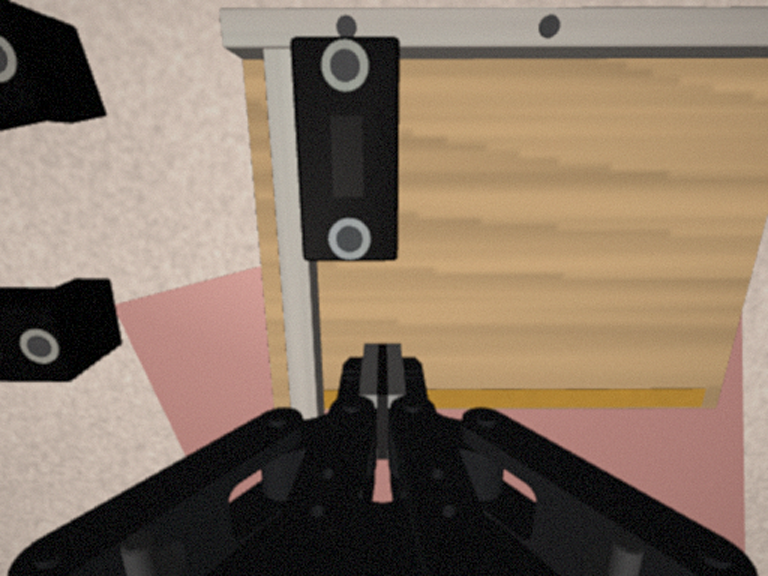

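Cap A is home: the fence gap has closed and it moved about 3 mm. Next is D.

>>> send_rows(dp=[[-3, 30, 30], [-6, 60, 40], [-9, 100, 40], [-12, 140, 40], [-15, 188, 40]], rot=[[0, 0, 0.18], [0, 0, 0.36], [0, 0, 0.54], [0, 0, 0.72], [0, 0, 0.9]], jaw=85)

```text
time: 14.25
tool_pos: [417.3, -71.9, 131.4]
tcp_rot: [180.0, 0.1, -35.7]
ft_force: [-0.3, 0.4, -0.7]
finger_gap: 84.9
```

>>> send_rows(dp=[[0, 0, 0], [0, 0, -20], [0, 0, -50], [0, 0, -80], [0, 0, -80]], rot=[[0, 0, 0.18], [0, 0, 0.36], [0, 0, 0.54], [0, 0, 0.66], [0, 0, 0.66]])

```text
time: 14.88
tool_pos: [415.0, -72.2, 49.4]
tcp_rot: [-179.8, 0.4, 1.7]
ft_force: [-0.7, -0.8, 0.7]
finger_gap: 85.1
```

>>> send_rows(dp=[[1, -1.5, -15], [1, -1.5, -29], [1, -1.5, -29], [1, -1.5, -29]], rot=[[0, 0, 0], [0, 0, 0], [0, 0, 0], [0, 0, 0]])

```text
time: 15.38
tool_pos: [419.5, -75.2, 24.3]
tcp_rot: [180.0, -0.0, 1.7]
ft_force: [-0.1, -1.1, -0.2]
finger_gap: 85.0
```

>>> send_rows(dp=[[0, 0, 0], [0, 0, 0], [0, 0, 0], [0, 0, 0]], rot=[[0, 0, 0], [0, 0, 0], [0, 0, 0], [0, 0, 0]], jaw=30)

```text
time: 15.88
tool_pos: [419.7, -75.2, 24.5]
tcp_rot: [180.0, -0.0, 1.8]
ft_force: [-0.5, -0.3, 4.5]
finger_gap: 39.5
```

>>> send_rows(dp=[[0, 0, 25], [0, 0, 80], [0, 0, 130], [0, 0, 150], [0, 0, 150]], rot=[[0, 0, 0], [0, 0, 0], [0, 0, 0], [0, 0, 0], [0, 0, 0]])

```text
time: 16.5
tool_pos: [420.4, -75.4, 175.6]
tcp_rot: [179.9, -0.2, 1.8]
ft_force: [0.6, 0.3, -3.0]
finger_gap: 39.5
```

>>> send_rows(dp=[[0, 0, 0], [0, 0, 0], [0, 0, 0]], rot=[[0, 0, 0], [0, 0, 0], [0, 0, 0]])

```text
time: 16.88
tool_pos: [418.6, -74.9, 172.8]
tcp_rot: [-180.0, 0.1, 1.8]
ft_force: [0.0, -0.2, -1.8]
finger_gap: 39.6
```

>>> send_rows(dp=[[2, 60, 0], [4, 120, 0], [6, 180, 0], [8, 240, 0], [10, 300, 0]], rot=[[0, 0, 0], [0, 0, 0], [0, 0, 0], [0, 0, 0], [0, 0, 0]])

```text
time: 17.5
tool_pos: [428.9, 226.9, 173.7]
tcp_rot: [180.0, 0.0, 1.8]
ft_force: [0.8, -0.3, -0.9]
finger_gap: 39.5
```

>>> send_rows(dp=[[0, 28, 0], [0, 28, 0], [0, 28, -20]], rot=[[0, 0, 0], [0, 0, 0], [0, 0, 0]])

```text
time: 17.88
tool_pos: [430.3, 253.0, 155.0]
tcp_rot: [-180.0, -0.1, 1.8]
ft_force: [0.5, -0.1, -1.9]
finger_gap: 39.4
```

```bash
python3 wr.py w8
```

```text
17.875 [430.3 253.  155. ] [-1.7997e+02 -1.4000e-01  1.8200e+00] [ 0.45 -0.07 -1.91] 39.4
table -0.21469460446414246
412 px [690. 486.] c [654.3 109.1] mean [653.2 109.6] z 41.5 sz 41.6 17.6 ang -33.8 pca -22.3
487 px [533. 526.] c [545.8  73.6] mean [545.5  73.7] z 43.1 sz 58.5 17.5 ang -78.0 pca -68.3
```

View pics/w8.png

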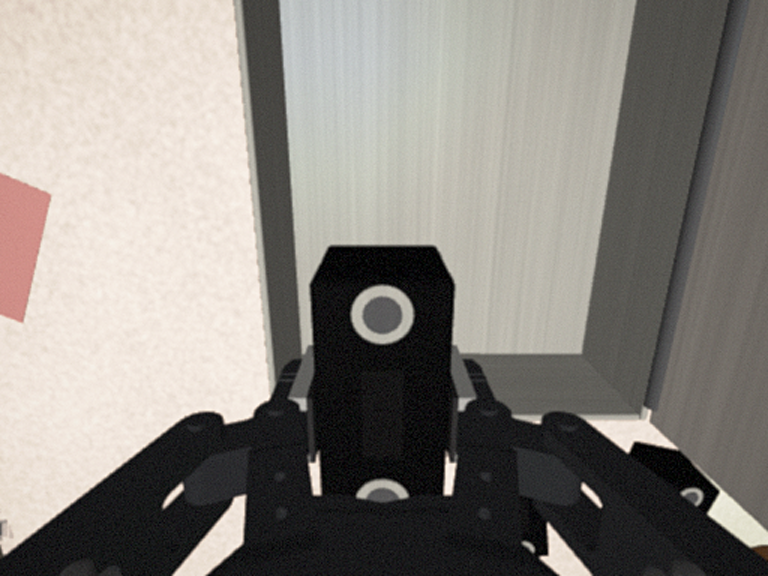

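>>> send_rows(dp=[[12, 0, -30], [12, 0, -70], [12, 0, -100], [12, 0, -118], [12, 0, -122]], rot=[[0, 0, 0], [0, 0, 0], [0, 0, 0], [0, 0, 0], [0, 0, 0]])

```text
time: 18.55
tool_pos: [440.6, 252.0, 31.1]
tcp_rot: [179.9, 0.1, 1.7]
ft_force: [0.2, 0.6, -1.1]
finger_gap: 39.3
```

>>> send_rows(dp=[[0, 0, 0]], rot=[[0, 0, 0]])

```text
time: 18.68
tool_pos: [441.9, 252.9, 32.9]
tcp_rot: [-180.0, -0.1, 1.8]
ft_force: [0.7, 1.3, -0.8]
finger_gap: 39.4
```

>>> send_rows(dp=[[0, 0, -3], [0, 0, -3]], rot=[[0, 0, 0], [0, 0, 0]])

```text
time: 18.92
tool_pos: [441.8, 253.2, 29.8]
tcp_rot: [-180.0, -0.1, 1.8]
ft_force: [-0.5, 0.2, -1.7]
finger_gap: 39.1
```

>>> send_rows(dp=[[0, 0, 0], [0, 0, 0], [0, 0, 60], [0, 0, 110], [0, 0, 150]], rot=[[0, 0, 0], [0, 0, 0], [0, 0, 0], [0, 0, 0], [0, 0, 0]], jaw=56)

```text
time: 19.55
tool_pos: [441.9, 253.2, 181.8]
tcp_rot: [-179.9, -0.1, 1.8]
ft_force: [0.8, 0.5, -0.4]
finger_gap: 56.0
```

```bash
python3 wr.py w9
```

```text
19.55 [441.9 253.2 181.8] [-1.7995e+02 -1.3000e-01  1.7800e+00] [ 0.81  0.48 -0.4 ] 56.0
table -0.5462581790493175
1924 px [265. 168.] c [371.4 299.8] mean [371.  311.8] z 46.8 sz 213.0 1.4 ang -88.2 pca -88.1
328 px [624.  30.] c [570.7 390.6] mean [570.4 394.8] z 48.3 sz 45.1 2.1 ang -87.8 pca -88.2
2864 px [381. 265.] c [442.2 254.8] mean [442.  258.1] z 47.0 sz 83.5 38.6 ang -88.0 pca -88.2
269 px [468. 462.] c [516.5  94.3] mean [513.4 103.7] z 42.5 sz 56.2 9.5 ang -79.2 pca -81.9
```

View pics/w9.png

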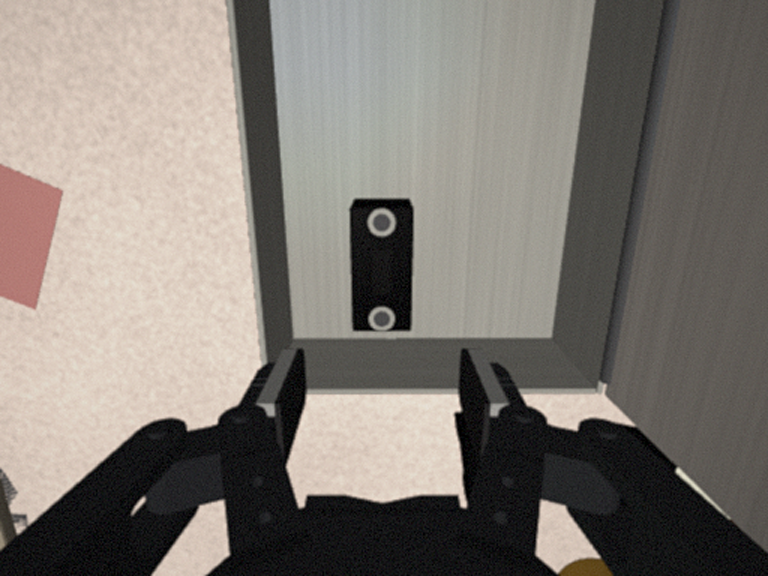

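>>> send_rows(dp=[[0, -55, 0], [15, -110, 0], [60, -150, -30], [91, -170, -70], [91, -170, -110]], rot=[[0, 0, 0], [0, 0, 0.08], [0, 0, 0.16], [0, 0, 0.161], [0, 0, 0.161]], jaw=85)

```text
time: 20.23
tool_pos: [534.6, 80.8, 68.2]
tcp_rot: [180.0, -0.1, 10.8]
ft_force: [-0.1, -0.0, 0.4]
finger_gap: 85.0
```

>>> send_rows(dp=[[0, 0, -15], [0, 0, -15]], rot=[[0, 0, 0], [0, 0, 0]])

```text
time: 20.48
tool_pos: [531.3, 83.2, 53.3]
tcp_rot: [-180.0, 0.1, 11.0]
ft_force: [-0.3, 0.3, 0.2]
finger_gap: 85.0
```

>>> send_rows(dp=[[1, 0, -15], [1, 0, -31], [1, 0, -31], [1, 0, -31]], rot=[[0, 0, 0], [0, 0, 0], [0, 0, 0], [0, 0, 0]])

```text
time: 20.98
tool_pos: [533.3, 83.0, 23.2]
tcp_rot: [180.0, 0.0, 11.0]
ft_force: [1.3, -0.2, -0.4]
finger_gap: 85.1
```

>>> send_rows(dp=[[0, 0, 0], [0, 0, 0], [0, 0, 0], [0, 0, 0]], rot=[[0, 0, 0], [0, 0, 0], [0, 0, 0], [0, 0, 0]], jaw=30)

```text
time: 21.48
tool_pos: [533.7, 82.9, 23.6]
tcp_rot: [180.0, -0.1, 11.0]
ft_force: [0.2, -0.3, 3.0]
finger_gap: 39.1
```

>>> send_rows(dp=[[0, 0, 25], [0, 0, 80], [0, 0, 130], [0, 0, 150], [0, 0, 150]], rot=[[0, 0, 0], [0, 0, 0], [0, 0, 0], [0, 0, 0], [0, 0, 0]])

```text
time: 22.1
tool_pos: [534.5, 83.0, 174.9]
tcp_rot: [180.0, -0.2, 11.0]
ft_force: [0.5, -0.2, -2.3]
finger_gap: 39.7
```

>>> send_rows(dp=[[0, 0, 0], [0, 0, 0], [0, 0, 0]], rot=[[0, 0, 0], [0, 0, 0], [0, 0, 0]])

```text
time: 22.48
tool_pos: [532.5, 82.9, 171.7]
tcp_rot: [-180.0, 0.1, 11.0]
ft_force: [-0.8, -0.4, -0.6]
finger_gap: 39.5
```

```bash
python3 wr.py w10
```

```text
22.475 [532.5  82.9 171.7] [-1.7998e+02  1.3000e-01  1.1000e+01] [-0.83 -0.42 -0.61] 39.5
table -0.846070536626712
379 px [125.  13.] c [374.6 198.6] mean [374.7 197.9] z 46.4 sz 18.0 2.3 ang -86.8 pca -87.9
573 px [272.  10.] c [445.3 213.9] mean [448.6 214.5] z 45.5 sz 40.4 11.6 ang 16.3 pca 7.7
1057 px [312.  79.] c [476.5 185.5] mean [475.2 185.4] z 47.3 sz 202.8 0.9 ang 2.0 pca 1.9
2984 px [546. 317.] c [644.8  72.4] mean [642.3  74.8] z 42.9 sz 82.5 39.6 ang 78.5 pca 78.7
215 px [ 13. 525.] c [ 285.3 -176.1] mean [ 286.1 -177.1] z 36.3 sz 31.6 4.8 ang -46.6 pca -44.2
```

B reads about 1 to 2 N, so it's light and goes in the case.

>>> send_rows(dp=[[-45, 40, 0], [-80, 90, 0], [-93, 150, 0], [-93, 210, 0], [-93, 270, 0]], rot=[[0, 0, -0.08], [0, 0, -0.157], [0, 0, -0.157], [0, 0, -0.157], [0, 0, -0.157]])

```text
time: 23.15
tool_pos: [439.9, 354.9, 173.1]
tcp_rot: [-180.0, -0.0, 2.0]
ft_force: [0.4, -0.6, -2.0]
finger_gap: 39.8
```

>>> send_rows(dp=[[0, 25, 0], [0, 25, -40], [0, 25, -80], [0, 25, -115], [0, 25, -135]], rot=[[0, 0, 0], [0, 0, 0], [0, 0, 0], [0, 0, 0], [0, 0, 0]])

```text
time: 23.78
tool_pos: [439.0, 377.1, 35.5]
tcp_rot: [179.9, 0.2, 2.0]
ft_force: [0.3, -0.7, -2.2]
finger_gap: 39.7
```

>>> send_rows(dp=[[0, 0, 0], [0, 0, 0]], rot=[[0, 0, 0], [0, 0, 0]])

```text
time: 24.02
tool_pos: [441.4, 378.6, 39.7]
tcp_rot: [-179.9, -0.1, 2.0]
ft_force: [0.5, 0.1, -1.0]
finger_gap: 39.7
```

>>> send_rows(dp=[[0, 0, -6], [0, 0, -9], [0, 0, -9]], rot=[[0, 0, 0], [0, 0, 0], [0, 0, 0]])

```text
time: 24.4
tool_pos: [440.2, 377.8, 29.0]
tcp_rot: [180.0, 0.0, 2.0]
ft_force: [-1.0, 0.4, -1.9]
finger_gap: 39.7
```

>>> send_rows(dp=[[0, 0, 0], [0, 0, 0], [0, 0, 60], [0, 0, 110], [0, -40, 150]], rot=[[0, 0, 0], [0, 0, 0], [0, 0, 0], [0, 0, 0], [0, 0, 0]], jaw=56)

```text
time: 25.02
tool_pos: [440.9, 339.5, 182.3]
tcp_rot: [-179.9, -0.2, 2.1]
ft_force: [1.7, 0.2, -0.2]
finger_gap: 56.1
```

```bash
python3 wr.py w11
```

```text
25.025 [440.9 339.5 182.3] [-179.86   -0.18    2.15] [ 1.72  0.22 -0.2 ] 56.1
table 2.400010190120554
3087 px [382. 210.] c [440.7 377.4] mean [440.6 379.2] z 47.0 sz 82.3 38.6 ang -88.1 pca -88.2
2305 px [378. 382.] c [442.1 254.9] mean [442. 260.] z 46.9 sz 84.0 38.5 ang -88.3 pca -88.4
213 px [595. 566.] c [628.1  85.2] mean [631.1  87.2] z 41.1 sz 23.9 22.2 ang 36.6 pca 77.9
```

View pics/w11.png

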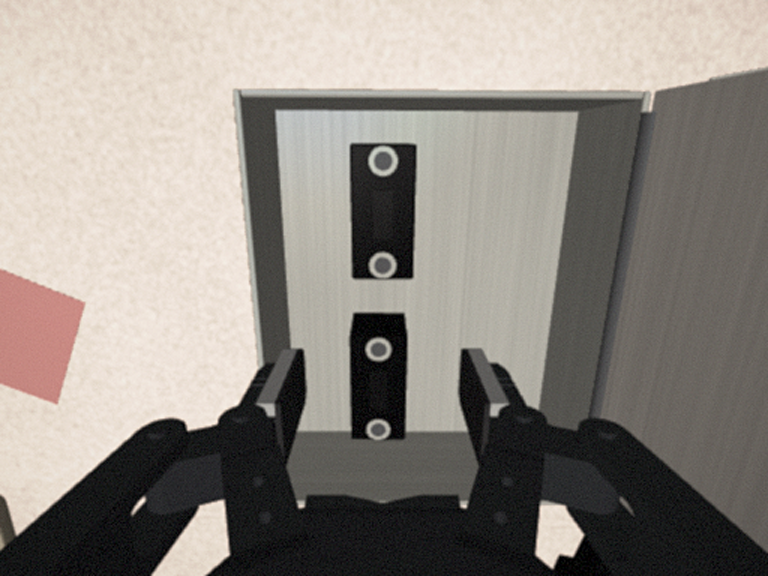

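>>> send_rows(dp=[[0, -60, 0], [0, -120, 0], [0, -180, 0], [20, -235, 0], [75, -260, 0]], rot=[[0, 0, 0], [0, 0, 0], [0, 0, -0.1], [0, 0, -0.237], [0, 0, -0.237]], jaw=85)

```text
time: 25.7
tool_pos: [514.4, 75.4, 179.3]
tcp_rot: [180.0, -0.0, -11.8]
ft_force: [0.7, 0.3, 2.1]
finger_gap: 85.1
```

>>> send_rows(dp=[[60, -5, -20], [120, -7, -60], [129, -7, -100], [129, -7, -125], [129, -7, -125]], rot=[[0, 0, 0], [0, 0, 0], [0, 0, 0], [0, 0, 0], [0, 0, 0]])

```text
time: 26.32
tool_pos: [642.0, 70.7, 50.8]
tcp_rot: [179.9, 0.3, -11.6]
ft_force: [-0.9, 0.0, -0.1]
finger_gap: 84.6
```

```bash
python3 wr.py w12
```

```text
26.325 [642.   70.7  50.8] [179.92   0.33 -11.58] [-0.95  0.05 -0.06] 84.6
table -0.8914592041238762
2679 px [53. 42.] c [565.7 189.3] mean [574.1 191.4] z 45.2 sz 40.2 14.9 ang 24.9 pca 17.1
468 px [449.  67.] c [683.  166.3] mean [680.8 163.4] z 44.4 sz 54.1 14.7 ang -11.8 pca -14.2
8949 px [390. 353.] c [645.6  71.9] mean [646.7  76.7] z 43.0 sz 83.6 39.2 ang 78.4 pca 78.7
304 px [390. 285.] c [651.9 102.6] mean [651.9 102.8] z 43.8 sz 10.0 9.9 ang -5.9 pca -52.1
338 px [249. 385.] c [600.7  79.7] mean [600.7  81.8] z 55.8 sz 22.6 5.9 ang -86.4 pca 85.9
352 px [514. 385.] c [684.7  62.6] mean [685.5  64.6] z 55.8 sz 22.7 6.0 ang 63.2 pca 71.2
290 px [730. 431.] c [771.   12.6] mean [771.8  13.1] z 34.0 sz 32.2 5.7 ang 2.8 pca 1.8
219 px [390. 446.] c [639.3  39.9] mean [639.3  40. ] z 43.7 sz 10.6 10.1 ang -61.3 pca 64.2
220 px [746. 460.] c [770.3   8.8] mean [769.7   8.5] z 44.7 sz 17.7 4.7 ang 6.8 pca 6.8
```

View pics/w12.png

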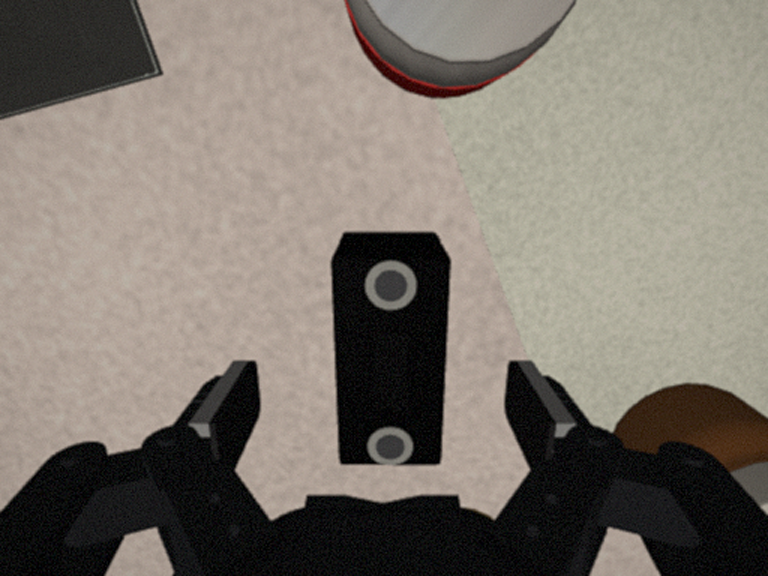

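Cap C sits centred between the open fingers, so I can descend straight on to it.

>>> send_rows(dp=[[1, 0, -15], [1, 0, -30], [1, 0, -30], [1, 0, -30]], rot=[[0, 0, 0], [0, 0, 0], [0, 0, 0], [0, 0, 0]])

```text
time: 26.88
tool_pos: [645.3, 71.0, 24.3]
tcp_rot: [-180.0, -0.0, -11.6]
ft_force: [0.1, 0.0, -0.1]
finger_gap: 84.9
```

>>> send_rows(dp=[[0, 0, 0], [0, 0, 0], [0, 0, 0], [0, 0, 0]], rot=[[0, 0, 0], [0, 0, 0], [0, 0, 0], [0, 0, 0]], jaw=30)

```text
time: 27.38
tool_pos: [645.6, 70.9, 24.6]
tcp_rot: [-180.0, -0.0, -11.6]
ft_force: [-1.5, -0.4, 3.7]
finger_gap: 39.5
```

>>> send_rows(dp=[[0, 0, 25], [0, 0, 80], [0, 0, 130], [0, 0, 150], [0, 0, 150]], rot=[[0, 0, 0], [0, 0, 0], [0, 0, 0], [0, 0, 0], [0, 0, 0]])

```text
time: 28.0
tool_pos: [645.9, 70.9, 174.6]
tcp_rot: [-180.0, -0.1, -11.6]
ft_force: [-0.0, -0.4, -5.5]
finger_gap: 39.6
```

>>> send_rows(dp=[[0, 0, 0], [0, 0, 0], [0, 0, 0]], rot=[[0, 0, 0], [0, 0, 0], [0, 0, 0]])

```text
time: 28.38
tool_pos: [644.5, 70.9, 172.2]
tcp_rot: [180.0, 0.2, -11.6]
ft_force: [0.1, -0.1, -4.4]
finger_gap: 39.4
```

```bash
python3 wr.py w13
python3 - <<'E'
from h import *
caps()
E
```

```text
28.375 [644.5  70.9 172.2] [ 1.7996e+02  1.6000e-01 -1.1570e+01] [ 0.12 -0.13 -4.35] 39.4
table -0.8619461842056921
1746 px [152.  95.] c [514.6 189.6] mean [541.5 197.7] z 46.4 sz 157.1 48.6 ang 21.1 pca 13.9
420 px [ 8. 82.] c [462.  225.6] mean [462.1 222. ] z 37.8 sz 35.1 14.3 ang 66.2 pca 82.7
scene 205 px [205. 162.] c [ 513.9 -242. ] mean [ 516.2 -237.6] z 49.3 sz 82 44 ang 4.9 pca 1.7
scene 332 px [371. 222.] c [372.  306.3] mean [371.9 308.8] z 45.3 sz 227 8 ang -88.4 pca -88.1
scene 303 px [334. 270.] c [578.4 310.1] mean [577.8 313.9] z 45.4 sz 219 7 ang -88.3 pca -88.2
side 173 px [186. 136.] c [441.1 374.9] mean [439.6 368.5] z 48.1 sz 85 40 ang -89.8 pca -88.1
side 140 px [196. 154.] c [441.5 259.1] mean [439.5 258.4] z 48.8 sz 70 39 ang -85.5 pca -83.3
side 268 px [263. 216.] c [531.9 -83.2] mean [529.4 -86.6] z 44.2 sz 84 40 ang -78.9 pca -75.1
side 417 px [282. 261.] c [ 508.4 -249. ] mean [ 505.  -253.2] z 51.6 sz 83 41 ang 1.7 pca 0.1
```

C reads about 4.4 to 5.5 N, so it's heavy and goes to the board at second place.

>>> send_rows(dp=[[-20, -50, 0], [-40, -100, 0], [-60, -150, 0], [-80, -205, 0], [-100, -260, 0]], rot=[[0, 0, -0.18], [0, 0, -0.36], [0, 0, -0.54], [0, 0, -0.72], [0, 0, -0.9]])

```text
time: 29.15
tool_pos: [544.7, -190.7, 174.4]
tcp_rot: [-180.0, -0.0, -63.5]
ft_force: [2.1, -1.0, -4.7]
finger_gap: 39.5
```

>>> send_rows(dp=[[-20, -50, 0], [-30, -100, 0], [-36.5, -126, -20], [-36.5, -126, -60], [-36.5, -126, -100]], rot=[[0, 0, -0.18], [0, 0, -0.36], [0, 0, -0.425], [0, 0, -0.425], [0, 0, -0.425]])

```text
time: 29.78
tool_pos: [508.9, -316.1, 73.6]
tcp_rot: [-179.9, -0.1, -87.6]
ft_force: [0.3, -0.5, -5.5]
finger_gap: 39.6
```

>>> send_rows(dp=[[0, 0, 0], [0, 0, 0]], rot=[[0, 0, 0], [0, 0, 0]])

```text
time: 30.02
tool_pos: [509.6, -315.6, 75.8]
tcp_rot: [-179.9, -0.1, -87.5]
ft_force: [-0.1, -0.1, -4.4]
finger_gap: 39.6
```

>>> send_rows(dp=[[-1, 0, -20], [-1.5, 0, -36], [-1.5, 0, -42], [-1.5, 0, -42]], rot=[[0, 0, 0], [0, 0, 0], [0, 0, 0], [0, 0, 0]])

```text
time: 30.52
tool_pos: [508.5, -317.4, 39.1]
tcp_rot: [-179.9, -0.2, -87.4]
ft_force: [-25.3, 10.9, 49.4]
finger_gap: 39.1
```

>>> send_rows(dp=[[0, 0, -1.5], [0, 0, -1.5]], rot=[[0, 0, 0], [0, 0, 0]])

```text
time: 30.78
tool_pos: [508.6, -317.4, 39.0]
tcp_rot: [-179.9, -0.2, -87.4]
ft_force: [-31.8, 14.3, 60.8]
finger_gap: 39.7
```

>>> send_rows(dp=[[0, 0, 10], [0, 0, 20], [0, 0, 20]], rot=[[0, 0, 0], [0, 0, 0], [0, 0, 0]])

```text
time: 31.15
tool_pos: [507.8, -315.3, 51.0]
tcp_rot: [-179.9, -0.0, -87.5]
ft_force: [-0.0, -0.3, -4.9]
finger_gap: 39.6
```

```bash
python3 wr.py w14
python3 - <<'E'
from h import *
px,d,K,T,s=snap('side'); save(px[180:340,150:370],'side14.png',3.5)
E
```

```text
31.15 [ 507.8 -315.3   51. ] [-1.7994e+02 -4.0000e-02 -8.7480e+01] [-0.03 -0.29 -4.88] 39.6
table -1.0251660658969257
9660 px [184. 337.] c [ 515.6 -247.6] mean [ 522.2 -250. ] z 50.7 sz 71.2 40.4 ang 2.9 pca -3.5
1572 px [382. 263.] c [ 552.3 -314.1] mean [ 552.3 -314.1] z 53.4 sz 38.6 5.7 ang -87.1 pca -87.5
```

View pics/w14.png

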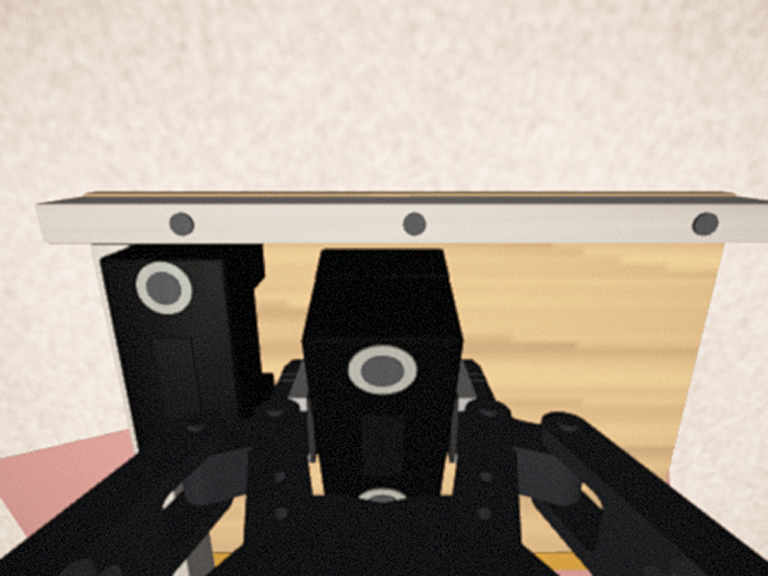

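View pics/side14.png

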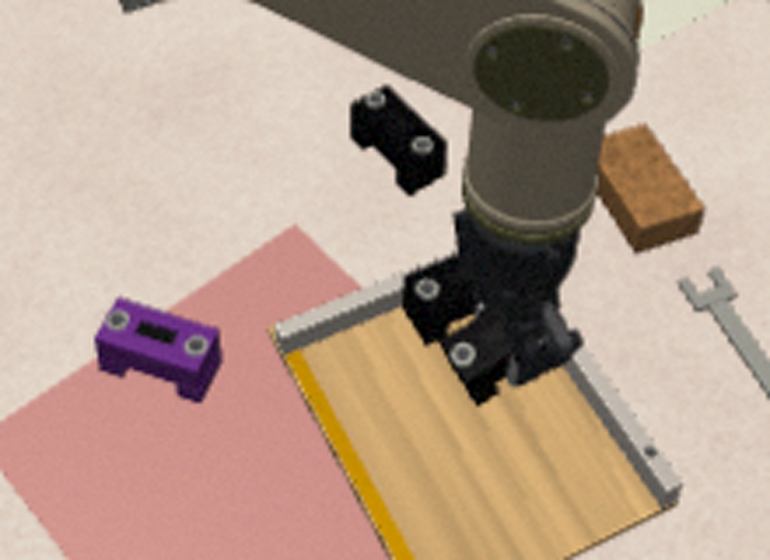

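View pics/w13.png

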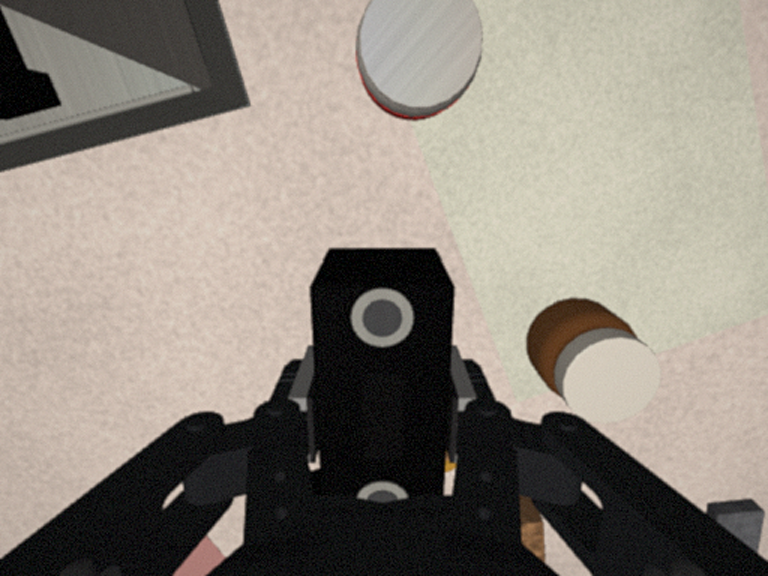

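Run:
```python
from h import *
for f in ['w3','w13','w14']:
    z=np.load(f'pics/{f}.npz'); px,d,K=z['px'],z['d'],z['K']
    v,u=np.mgrid[:384,:512]
    C=np.stack([(u-K[0,2])/K[0,0]*d,(v-K[1,2])/K[1,1]*d,d],-1)
    from bench import vision
    T=np.array(vision.snapshot('wrist')['T_tool_cam']) if f=='w3' else T
    P=C@T[:3,:3].T+T[:3,3]
    # profile along tool y at tool x~0
    m=(abs(P[...,0])<4)&(d>0)&(P[...,2]>-60)&(P[...,2]<45)&(P[...,1]>-60)&(P[...,1]<40)
    Q=P[m]; Q=Q[np.argsort(Q[:,1])]
    print(f)
    for y in range(-50,25,5):
        q=Q[abs(Q[:,1]-y)<2.5]
        if len(q): print(y,len(q),np.percentile(q[:,2],[5,50,95]).round(1))
```

```text
w3
-45 421 [-19.   -4.7  18.5]
-40 272 [-21.8 -20.7 -18.7]
-35 235 [-22.1 -21.3 -20.4]
-30 217 [-22.2 -21.3 -20.5]
-25 196 [-21.8 -20.8 -19.8]
-20 205 [-21.2 -20.4 -19.5]
-15 214 [-22.  -21.  -19.7]
-10 256 [-59.7 -21.5 -20.3]
-5 180 [-22.2 -21.2 -20.3]
0 177 [-22.  -21.2 -20.4]
5 164 [-22.  -21.3 -20.3]
10 168 [-22.  -21.2 -20.5]
15 125 [-21.5 -20.6 -19.8]
20 155 [-21.1 -20.3 -19.3]
w13
-45 440 [-17.5  -3.   20.8]
-40 253 [-20.  -18.8 -17.5]
-35 227 [-20.1 -19.2 -18.2]
-30 210 [-20.1 -19.2 -18.2]
-25 186 [-19.5 -18.6 -17.5]
-20 203 [-19.1 -18.3 -17.4]
-15 203 [-19.9 -19.  -17.8]
-10 239 [-59.8 -19.3 -18.2]
-5 180 [-20.  -19.  -18.2]
0 178 [-19.8 -19.1 -18.1]
5 164 [-19.9 -19.1 -18.2]
10 146 [-19.7 -19.  -18.3]
15 130 [-19.3 -18.5 -17.8]
20 165 [-19.2 -18.3 -17.4]
w14
-50 144 [18. 19. 20.]
-45 354 [-7.8 -0.4 19.4]
-40 505 [-23.8 -16.3  43.7]
-35 497 [-34.6 -30.8 -24.5]
-30 256 [-35.  -34.  -33.1]
-25 209 [-33.8 -32.7 -31.6]
-20 176 [-32.3 -30.9 -29.8]
-15 154 [-29.8 -28.7 -27.6]
-10 260 [-59.8 -27.4 -26.3]
-5 147 [-27.3 -26.3 -25.2]
0 140 [-25.9 -24.8 -23.7]
5 129 [-23.8 -23.1 -22.2]
10 126 [-22.3 -21.5 -20.3]
15 108 [-20.9 -19.8 -18.9]
20 82 [-19.3 -18.1 -16.5]
```

The cap's nose caught the fence's top edge and pitched up about 18° in the grip. I'll back off and tilt the tool to level it before setting it down.

>>> send_rows(dp=[[-8, 0, 5], [-14, 0, 10], [-14, 0, 10], [-14, 0, 10]], rot=[[0, 0.12, 0], [0, 0.24, 0], [0, 0.31, 0], [0, 0.31, 0]])

```text
time: 31.8
tool_pos: [493.7, -314.4, 58.9]
tcp_rot: [162.2, 0.8, -87.5]
ft_force: [0.1, 0.0, -4.7]
finger_gap: 39.8
```

```bash
python3 wr.py w15;  python3 - <<'E'
from h import *
z=np.load('pics/w15.npz'); C=cloud(z['d'],z['K'],z['T']); s=r.sense(); t=s['tool_pos']
m=(abs(C[...,1]-t[1]+.0436*(t[0]-C[...,0]))<4)&(C[...,2]<110)&(C[...,2]>45)
Q=C[m]
for x in range(440,565,6):
    q=Q[abs(Q[:,0]-x)<3]
    if len(q): print(x,len(q),np.percentile(q[:,2],[10,50,90]).round(1))
E
```

```text
31.8 [ 493.7 -314.4   58.9] [162.2    0.84 -87.54] [ 0.13  0.04 -4.71] 39.8
table -1.03600282893143
11770 px [185. 293.] c [ 509.9 -248.2] mean [ 520.8 -251.1] z 50.6 sz 83.5 40.0 ang 2.6 pca 4.2
2165 px [382. 268.] c [ 537.1 -313.2] mean [ 537.2 -313.3] z 50.6 sz 38.7 2.3 ang -87.8 pca -87.6
245 px [216. 545.] c [ 316.1 -219.3] mean [ 317.1 -219.9] z 36.6 sz 26.1 11.5 ang 70.6 pca 53.8
464 32 [82.  82.3 82.7]
470 134 [81.4 82.1 82.7]
476 105 [81.  81.4 81.9]
482 97 [81.9 82.3 82.7]
488 133 [81.9 82.4 82.8]
494 151 [81.9 82.3 82.8]
500 156 [81.8 82.3 82.8]
506 167 [81.8 82.3 82.8]
512 206 [81.1 81.7 82.5]
518 184 [81.1 81.7 82.4]
524 208 [81.8 82.4 82.9]
530 258 [81.7 82.3 83. ]
536 1288 [51.  70.  81.6]
```

View pics/w15.png

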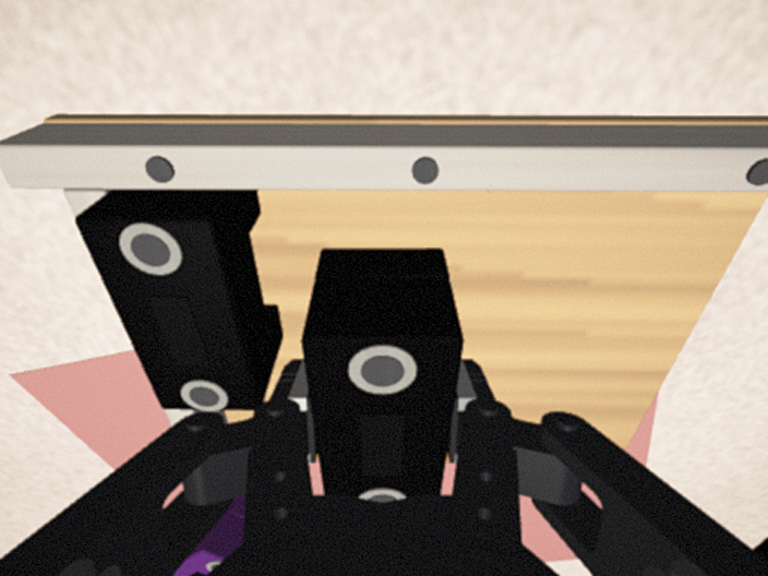

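>>> send_rows(dp=[[0, 0, -15], [0, 0, -26], [0, 0, -29], [0, 0, -29]], rot=[[0, 0, 0], [0, 0, 0], [0, 0, 0], [0, 0, 0]])

```text
time: 32.35
tool_pos: [492.8, -315.0, 31.1]
tcp_rot: [162.2, 0.8, -87.6]
ft_force: [0.6, 0.5, -5.3]
finger_gap: 39.3
```

>>> send_rows(dp=[[0, 0, -1], [0, 0, -1]], rot=[[0, 0, 0], [0, 0, 0]])

```text
time: 32.6
tool_pos: [493.6, -315.2, 31.0]
tcp_rot: [162.3, 0.7, -87.6]
ft_force: [-0.7, 0.4, -3.5]
finger_gap: 39.4
```

Now I'll release with a small opening, lift, and bring the tool back upright.

>>> send_rows(dp=[[0, 0, -1], [0, 0, -1], [0, 0, -1]], rot=[[0, 0, 0], [0, 0, 0], [0, 0, 0]], jaw=50)

```text
time: 32.98
tool_pos: [493.6, -315.3, 30.0]
tcp_rot: [162.3, 0.7, -87.6]
ft_force: [-0.8, 0.2, 0.0]
finger_gap: 49.9
```

>>> send_rows(dp=[[0, 0, 40], [0, 0, 80], [10, -25, 110], [15, -45, 120], [15, -45, 120]], rot=[[0, 0, 0], [0, 0, 0], [0, -0.15, 0], [0, -0.31, 0], [0, -0.31, 0]])

```text
time: 33.6
tool_pos: [507.5, -362.2, 152.0]
tcp_rot: [-179.8, -0.2, -87.7]
ft_force: [-1.0, 0.3, 0.5]
finger_gap: 50.1
```

```bash
python3 wr.py w16
```

```text
33.6 [ 507.5 -362.2  152. ] [-1.7981e+02 -1.7000e-01 -8.7680e+01] [-0.99  0.28  0.47] 50.1
table -1.0090454117708418
4486 px [183. 274.] c [ 509.3 -248.1] mean [ 512.8 -251.5] z 50.7 sz 83.4 39.9 ang 2.4 pca 2.8
3703 px [301. 298.] c [ 496.1 -316.1] mean [ 501.3 -317.5] z 50.8 sz 83.4 39.3 ang 2.3 pca 4.8
1189 px [751. 490.] c [ 380.6 -615. ] mean [ 371.6 -622.4] z 43.4 sz 97.4 25.2 ang 0.5 pca -2.9
```

View pics/w16.png

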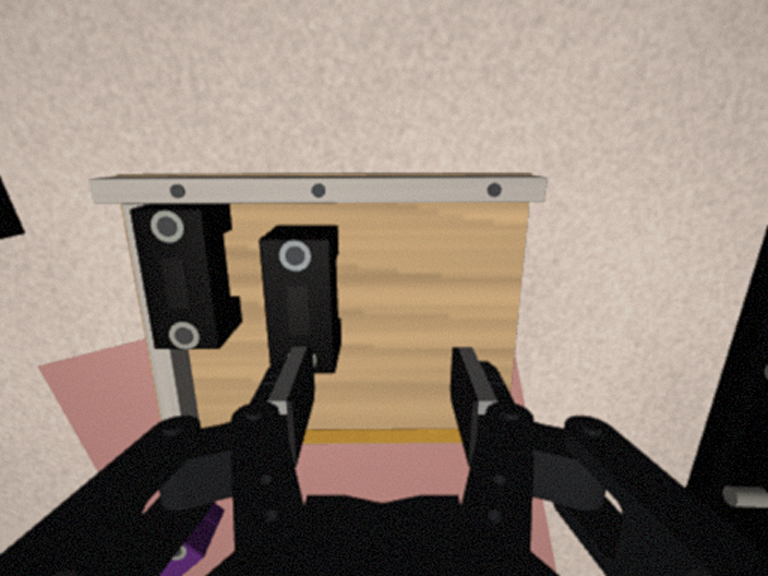

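>>> send_rows(dp=[[-8, -2, 0], [-8, -2, 0], [-8, -2, -50], [-8, -2, -100], [-8, -2, -119]], rot=[[0, 0, 0], [0, 0, 0], [0, 0, 0], [0, 0, 0], [0, 0, 0]], jaw=0)

```text
time: 34.28
tool_pos: [498.3, -359.4, 26.0]
tcp_rot: [179.7, 0.3, -87.4]
ft_force: [-0.8, 0.4, -0.0]
finger_gap: 0.2
```

>>> send_rows(dp=[[0, 8, 0], [-0.7, 16, 0], [-1, 24, 0], [-1.4, 32, 0], [-1.5, 36, 0]], rot=[[0, 0, 0], [0, 0, 0], [0, 0, 0], [0, 0, 0], [0, 0, 0]])

```text
time: 34.9
tool_pos: [499.6, -326.3, 31.9]
tcp_rot: [-179.9, -0.1, -87.5]
ft_force: [0.6, -3.8, 3.1]
finger_gap: 0.1
```

>>> send_rows(dp=[[0, 1.5, 0], [0, 3, 0], [0, 3, 0]], rot=[[0, 0, 0], [0, 0, 0], [0, 0, 0]])

```text
time: 35.28
tool_pos: [498.9, -323.2, 30.6]
tcp_rot: [-180.0, -0.0, -87.5]
ft_force: [0.5, -4.3, 1.3]
finger_gap: 0.3
```

>>> send_rows(dp=[[0, 1, 0], [0, 2, 0], [0, 2, 0]], rot=[[0, 0, 0], [0, 0, 0], [0, 0, 0]])

```text
time: 35.65
tool_pos: [498.7, -321.2, 30.5]
tcp_rot: [180.0, -0.0, -87.5]
ft_force: [-0.1, -4.6, 1.6]
finger_gap: -0.0
```

>>> send_rows(dp=[[0, 1, 0], [0, 2, 0], [0, 2, 0]], rot=[[0, 0, 0], [0, 0, 0], [0, 0, 0]])

```text
time: 36.02
tool_pos: [498.5, -320.6, 30.7]
tcp_rot: [180.0, -0.1, -87.5]
ft_force: [-1.5, -11.0, 0.5]
finger_gap: -0.0
```

>>> send_rows(dp=[[0, -10, 0], [0, -10, 55], [-40, 10, 60], [-70, 31, 50], [-70, 31, 20]], rot=[[0, 0, 0], [0, 0, 0], [0, 0, 0], [0, 0, 0], [0, 0, 0]])

```text
time: 36.65
tool_pos: [427.6, -286.7, 50.7]
tcp_rot: [-180.0, 0.0, -87.5]
ft_force: [0.2, -0.7, 0.0]
finger_gap: 0.3
```

>>> send_rows(dp=[[0, 0, -20], [0, 0, -20], [6, 0, -20], [12, 0, -20], [18, 0.5, -20]], rot=[[0, 0, 0], [0, 0, 0], [0, 0, 0], [0, 0, 0], [0, 0, 0]])

```text
time: 37.28
tool_pos: [447.4, -288.1, 31.4]
tcp_rot: [-180.0, -0.1, -87.5]
ft_force: [-5.5, -1.3, 3.3]
finger_gap: -0.5
```

>>> send_rows(dp=[[3, 0, 0], [6, 0.3, 0], [6, 0.3, 0]], rot=[[0, 0, 0], [0, 0, 0], [0, 0, 0]])

```text
time: 37.65
tool_pos: [453.2, -287.3, 30.6]
tcp_rot: [-180.0, -0.0, -87.5]
ft_force: [-0.3, -0.1, 0.6]
finger_gap: -0.0
```

>>> send_rows(dp=[[1.5, 0, 0], [3, 0, 0], [3, 0, 0]], rot=[[0, 0, 0], [0, 0, 0], [0, 0, 0]])

```text
time: 38.02
tool_pos: [455.9, -287.2, 30.5]
tcp_rot: [-180.0, 0.0, -87.5]
ft_force: [-2.5, 0.6, 2.0]
finger_gap: -0.2
```

>>> send_rows(dp=[[1, 0, 0], [2, 0, 0], [2, 0, 0]], rot=[[0, 0, 0], [0, 0, 0], [0, 0, 0]])

```text
time: 38.4
tool_pos: [457.1, -287.2, 30.4]
tcp_rot: [179.9, 0.0, -87.5]
ft_force: [-8.2, 0.3, 5.6]
finger_gap: 0.2
```

>>> send_rows(dp=[[1, 0, 0], [1, 0, 0], [-12, 0, 0], [-20, 0, 40], [-24, 0, 65]], rot=[[0, 0, 0], [0, 0, 0], [0, 0, 0], [0, 0, 0], [0, 0, 0]])

```text
time: 39.02
tool_pos: [433.9, -287.5, 96.9]
tcp_rot: [-179.9, -0.0, -87.5]
ft_force: [1.2, -0.3, 0.6]
finger_gap: 0.2
```

```bash
python3 wr.py w17
```

```text
39.025 [ 433.9 -287.5   96.9] [-1.799e+02 -4.000e-02 -8.750e+01] [ 1.18 -0.32  0.63] 0.2
table -0.8961645973334953
16746 px [336. 142.] c [ 512.  -267.1] mean [ 512.3 -267.1] z 51.0 sz 88.5 79.3 ang 2.9 pca -87.5
```

View pics/w17.png

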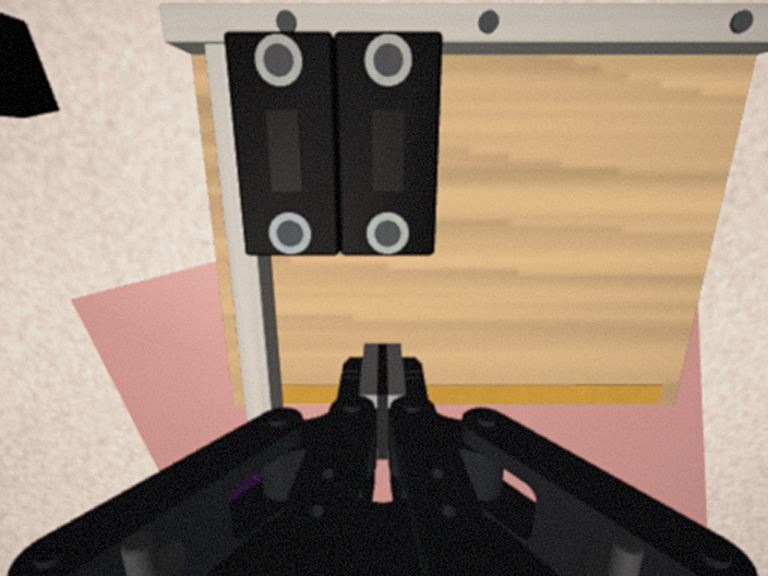

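Both caps sit flush against the fence and each other, at (283,145) and (388,145). Now the last cap, E.

>>> send_rows(dp=[[0, 20, 40], [10, 50, 50], [25, 85, 50], [45, 120, 50], [65, 160, 50]], rot=[[0, 0, 0.18], [0, 0, 0.36], [0, 0, 0.54], [0, 0, 0.72], [0, 0, 0.9]], jaw=85)

```text
time: 39.7
tool_pos: [499.4, -126.2, 145.5]
tcp_rot: [-180.0, -0.1, -35.6]
ft_force: [1.1, 0.1, 0.2]
finger_gap: 85.0
```

>>> send_rows(dp=[[15, 20, 0], [33, 46, -10], [33, 46, -40], [33, 46, -70], [33, 46, -90]], rot=[[0, 0, 0.18], [0, 0, 0.36], [0, 0, 0.54], [0, 0, 0.72], [0, 0, 0.856]])

```text
time: 40.33
tool_pos: [531.0, -80.7, 53.6]
tcp_rot: [-179.9, 0.0, 13.4]
ft_force: [-0.0, -0.7, 0.3]
finger_gap: 85.1
```

```bash
python3 wr.py w18
```

```text
40.325 [531.  -80.7  53.6] [-1.7994e+02  4.0000e-02  1.3440e+01] [-0.02 -0.66  0.3 ] 85.1
table -1.020876626040831
8580 px [384. 355.] c [532.1 -80.6] mean [530.9 -76. ] z 43.0 sz 83.7 39.1 ang -76.9 pca -76.9
290 px [384. 288.] c [524.8 -50. ] mean [524.9 -50. ] z 43.8 sz 9.9 9.8 ang -4.0 pca -76.1
229 px [251. 384.] c [489.7 -90.6] mean [488.9 -88.8] z 57.1 sz 22.8 6.0 ang -62.7 pca -69.9
220 px [512. 384.] c [572.7 -70.3] mean [572.8 -68.7] z 57.2 sz 22.4 6.3 ang 87.4 pca -83.3
203 px [384. 446.] c [ 539.7 -112.3] mean [ 539.5 -112.2] z 43.9 sz 10.7 9.3 ang -77.0 pca -80.7
```

View pics/w18.png

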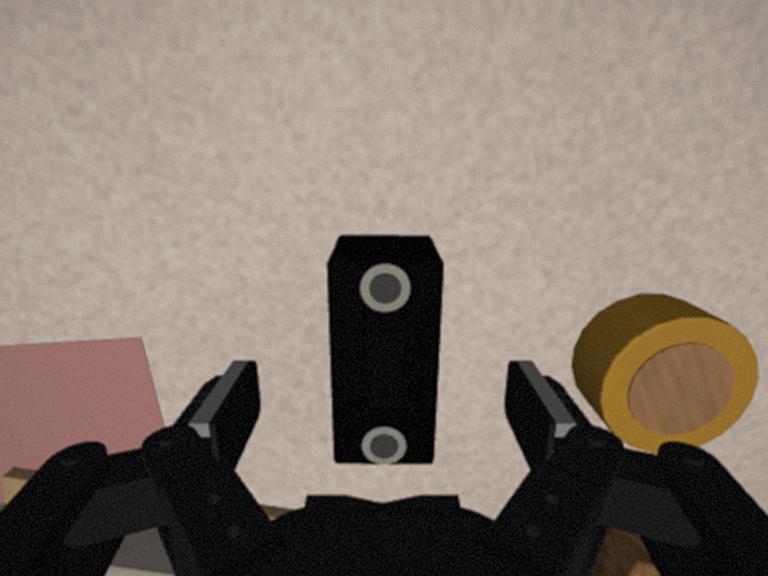

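Cap E is centred between the fingers.

>>> send_rows(dp=[[0, 0, -15], [0, 0, -32], [0, 0, -32], [0, 0, -32]], rot=[[0, 0, 0], [0, 0, 0], [0, 0, 0], [0, 0, 0]])

```text
time: 40.88
tool_pos: [532.1, -81.4, 23.9]
tcp_rot: [180.0, -0.0, 13.1]
ft_force: [0.3, 1.2, 0.2]
finger_gap: 84.9
```

>>> send_rows(dp=[[0, 0, 0], [0, 0, 0], [0, 0, 0], [0, 0, 0]], rot=[[0, 0, 0], [0, 0, 0], [0, 0, 0], [0, 0, 0]], jaw=30)

```text
time: 41.38
tool_pos: [532.2, -81.4, 24.2]
tcp_rot: [180.0, -0.0, 13.1]
ft_force: [-2.9, 0.4, 5.5]
finger_gap: 39.5
```

>>> send_rows(dp=[[0, 0, 25], [0, 0, 80], [0, 0, 130], [0, 0, 150], [0, 0, 150]], rot=[[0, 0, 0], [0, 0, 0], [0, 0, 0], [0, 0, 0], [0, 0, 0]])

```text
time: 42.0
tool_pos: [532.6, -81.5, 174.8]
tcp_rot: [179.9, -0.1, 13.1]
ft_force: [0.2, 0.0, -6.0]
finger_gap: 39.6
```

>>> send_rows(dp=[[0, 0, 0], [0, 0, 0], [0, 0, 0]], rot=[[0, 0, 0], [0, 0, 0], [0, 0, 0]])

```text
time: 42.38
tool_pos: [531.0, -81.1, 172.1]
tcp_rot: [-179.9, 0.1, 13.1]
ft_force: [-0.4, -0.8, -3.5]
finger_gap: 39.6
```

>>> send_rows(dp=[[0, 0, 0]], rot=[[0, 0, 0]])

```text
time: 42.5
tool_pos: [531.5, -81.2, 172.9]
tcp_rot: [-180.0, 0.1, 13.1]
ft_force: [-0.4, 0.7, -5.0]
finger_gap: 39.5
```

```bash
python3 wr.py w19
python3 - <<'E'
from h import *
z=np.load('pics/w19.npz'); T=None
from bench import vision
T=np.array(vision.snapshot('wrist')['T_tool_cam']); d=z['d'];K=z['K']
P=cloud(d,K,T); m=(abs(P[...,0])<4)&(P[...,2]<30)&(P[...,2]>-60)
for y in range(-50,25,5):
    q=P[m&(abs(P[...,1]-y)<2.5)]
    if len(q): print(y,np.median(q[:,2]).round(1))
E
```

```text
42.5 [531.5 -81.2 172.9] [-1.7997e+02  5.0000e-02  1.3120e+01] [-0.44  0.72 -4.98] 39.5
table -0.9668845657598695
400 px [ 25. 358.] c [ 305.4 -195.7] mean [ 306.5 -197. ] z 36.6 sz 50.2 4.5 ang -42.4 pca -43.9
-45 -11.5
-40 -11.7
-35 -19.7
-30 -19.6
-25 -19.2
-20 -18.7
-15 -19.2
-10 -19.7
-5 -19.6
0 -19.6
5 -19.6
10 -19.6
15 -19.2
20 -18.8
```

E is heavy too (about 5 N), so it takes the third place.

>>> send_rows(dp=[[-4, -30, 0], [-8, -60, 0], [-12, -90, 0], [-16, -120, 0], [-20, -150, 0]], rot=[[0, 0, -0.18], [0, 0, -0.36], [0, 0, -0.54], [0, 0, -0.72], [0, 0, -0.9]])

```text
time: 43.22
tool_pos: [511.7, -232.3, 173.7]
tcp_rot: [-180.0, -0.0, -38.8]
ft_force: [-0.2, -0.1, -4.8]
finger_gap: 39.3
```

>>> send_rows(dp=[[-2, -30, 0], [-4, -60, 0], [-6, -90, 0], [-8, -126, -20], [-8.5, -126, -50]], rot=[[0, 0, -0.18], [0, 0, -0.36], [0, 0, -0.54], [0, 0, -0.72], [0, 0, -0.856]])

```text
time: 43.85
tool_pos: [503.7, -360.8, 124.6]
tcp_rot: [-179.9, -0.2, -87.9]
ft_force: [0.7, 0.8, -5.0]
finger_gap: 39.4
```

>>> send_rows(dp=[[0, 0, -40], [0, 0, -50], [0, 0, -50]], rot=[[0, 0, 0], [0, 0, 0], [0, 0, 0]])

```text
time: 44.22
tool_pos: [503.1, -357.0, 73.3]
tcp_rot: [179.9, 0.1, -87.5]
ft_force: [0.3, 0.4, -4.3]
finger_gap: 39.8
```

>>> send_rows(dp=[[0, 0, -20], [0, 0, -35], [0, 0, -37], [0, 0, -37]], rot=[[0, 0, 0], [0, 0, 0], [0, 0, 0], [0, 0, 0]])

```text
time: 44.72
tool_pos: [503.2, -357.2, 36.4]
tcp_rot: [180.0, 0.0, -87.5]
ft_force: [0.7, -0.2, -4.9]
finger_gap: 39.4
```

>>> send_rows(dp=[[0, 0, -2], [0, 0, -3], [0, 0, -3]], rot=[[0, 0, 0], [0, 0, 0], [0, 0, 0]])

```text
time: 45.1
tool_pos: [503.4, -357.4, 33.7]
tcp_rot: [-180.0, -0.0, -87.5]
ft_force: [0.0, 0.1, -5.2]
finger_gap: 39.6
```

>>> send_rows(dp=[[0, 0, 0], [0, 0, 0], [0, 0, 60], [0, 0, 110], [0, -45, 120]], rot=[[0, 0, 0], [0, 0, 0], [0, 0, 0], [0, 0, 0], [0, 0, 0]], jaw=50)

```text
time: 45.72
tool_pos: [506.5, -402.7, 160.3]
tcp_rot: [-179.6, -0.3, -87.3]
ft_force: [-0.2, -1.0, 0.0]
finger_gap: 49.9
```

```bash
python3 wr.py w20
```

```text
45.725 [ 506.5 -402.7  160.3] [-179.6    -0.34  -87.3 ] [-0.24 -0.97  0.03] 49.9
table -0.9346372110848051
7945 px [152. 266.] c [ 510.1 -267.5] mean [ 513.3 -271.3] z 50.9 sz 83.5 80.7 ang 2.6 pca -89.6
3624 px [306. 280.] c [ 505.8 -358.6] mean [ 509.2 -359.6] z 50.9 sz 82.4 39.3 ang 2.6 pca 2.6
3808 px [725. 367.] c [ 453.9 -615.7] mean [ 459.9 -624.9] z 46.4 sz 174.6 27.0 ang -1.3 pca -0.3
```

View pics/w20.png

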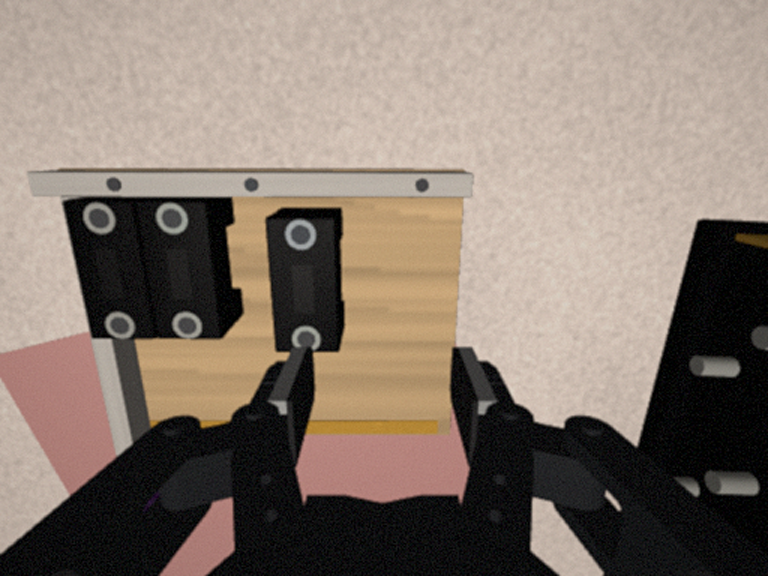

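>>> send_rows(dp=[[2, -2, 0], [2, -2, 0], [2, -2, -50], [2, -2, -100], [2, -2, -121]], rot=[[0, 0, 0], [0, 0, 0], [0, 0, 0], [0, 0, 0], [0, 0, 0]], jaw=0)

```text
time: 46.4
tool_pos: [503.1, -401.2, 27.9]
tcp_rot: [179.7, 0.3, -87.4]
ft_force: [-1.5, -0.3, 0.3]
finger_gap: 0.0
```

>>> send_rows(dp=[[0, 8, 0], [-0.7, 16, 0], [-1, 24, 0], [-1.4, 32, 0], [-1.5, 37, 0]], rot=[[0, 0, 0], [0, 0, 0], [0, 0, 0], [0, 0, 0], [0, 0, 0]])

```text
time: 47.02
tool_pos: [504.4, -367.4, 33.8]
tcp_rot: [-179.9, -0.1, -87.5]
ft_force: [0.4, -3.7, 1.7]
finger_gap: 0.1
```

>>> send_rows(dp=[[0, 1.5, 0], [0, 3, 0], [0, 3, 0]], rot=[[0, 0, 0], [0, 0, 0], [0, 0, 0]])

```text
time: 47.4
tool_pos: [504.1, -364.7, 32.9]
tcp_rot: [-180.0, -0.0, -87.5]
ft_force: [0.6, -4.0, 3.4]
finger_gap: -0.0
```

>>> send_rows(dp=[[0, 1.5, 0], [0, 3, 0], [0, 3, 0]], rot=[[0, 0, 0], [0, 0, 0], [0, 0, 0]])

```text
time: 47.78
tool_pos: [503.7, -361.1, 32.4]
tcp_rot: [180.0, 0.0, -87.5]
ft_force: [0.3, -4.2, 2.0]
finger_gap: -0.3
```

>>> send_rows(dp=[[0, 1, 0], [0, 2, 0], [0, 2, 0]], rot=[[0, 0, 0], [0, 0, 0], [0, 0, 0]])

```text
time: 48.15
tool_pos: [503.8, -360.4, 32.5]
tcp_rot: [-180.0, -0.1, -87.5]
ft_force: [1.4, -9.4, -1.0]
finger_gap: -0.1
```

>>> send_rows(dp=[[0, 1, 0], [0, 2, 0], [0, 2, 0]], rot=[[0, 0, 0], [0, 0, 0], [0, 0, 0]])

```text
time: 48.52
tool_pos: [503.8, -360.3, 33.0]
tcp_rot: [-179.9, -0.3, -87.5]
ft_force: [0.9, -18.3, -2.9]
finger_gap: 0.2
```

>>> send_rows(dp=[[0, -10, 0], [0, -10, 55], [-40, 10, 60], [-66, 29, 50], [-66, 29, 20]], rot=[[0, 0, 0], [0, 0, 0], [0, 0, 0], [0, 0, 0], [0, 0, 0]])

```text
time: 49.15
tool_pos: [436.8, -326.9, 52.8]
tcp_rot: [-180.0, 0.0, -87.5]
ft_force: [-0.5, -0.2, -0.2]
finger_gap: 0.0
```

>>> send_rows(dp=[[0, 0, -20], [0, 0, -22], [6, 0, -22], [12, 0, -22], [17, 0.5, -22]], rot=[[0, 0, 0], [0, 0, 0], [0, 0, 0], [0, 0, 0], [0, 0, 0]])

```text
time: 49.78
tool_pos: [455.4, -328.3, 31.5]
tcp_rot: [-180.0, -0.0, -87.5]
ft_force: [-4.5, -0.7, 3.8]
finger_gap: -0.1
```

>>> send_rows(dp=[[1.5, 0, 0], [3, 0, 0], [3, 0, 0]], rot=[[0, 0, 0], [0, 0, 0], [0, 0, 0]])

```text
time: 50.15
tool_pos: [457.9, -327.9, 30.6]
tcp_rot: [-180.0, -0.0, -87.5]
ft_force: [-2.4, -0.8, 1.4]
finger_gap: 0.5
```

>>> send_rows(dp=[[1, 0, 0], [2, 0, 0], [2, 0, 0]], rot=[[0, 0, 0], [0, 0, 0], [0, 0, 0]])

```text
time: 50.52
tool_pos: [458.9, -327.8, 30.5]
tcp_rot: [179.9, 0.0, -87.5]
ft_force: [-8.9, -0.8, 6.3]
finger_gap: -0.0
```

>>> send_rows(dp=[[1, 0, 0], [1, 0, 0], [-12, 0, 0], [-20, 0, 40], [-24, 25, 65]], rot=[[0, 0, 0], [0, 0, 0], [0, 0, 0], [0, 0, 0], [0, 0, 0]])

```text
time: 51.15
tool_pos: [436.0, -303.9, 97.2]
tcp_rot: [-179.9, -0.1, -87.6]
ft_force: [0.6, 0.7, 0.2]
finger_gap: -0.3
```

```bash
python3 wr.py w21
python3 - <<'E'
from h import *
z=np.load('pics/w21.npz'); px,C,d=z['px'].astype(int),cloud(z['d'],z['K'],z['T']),z['d']
m=(d>0)&(C[...,2]>46)&(C[...,2]<56)&(px.max(-1)<200)&(C[...,0]>455)
th=np.radians(2.5); co=np.array([550,-225.2]); q=C[m][:,:2]-co
bx=85+q@[np.cos(th),np.sin(th)]; by=100+q@[-np.sin(th),np.cos(th)]
for y in range(-20,104,4):
    s=bx[(abs(by-y)<2)]
    if len(s)>30: print(y,np.percentile(s,[1,99]).round(1))
print(np.percentile(by,[0.5,99.5]))
E
```

```text
51.15 [ 436.  -303.9   97.2] [-1.7987e+02 -8.0000e-02 -8.7590e+01] [0.56 0.69 0.23] -0.3
table -0.8721598898284952
24847 px [345. 146.] c [ 512.6 -287.1] mean [ 513.2 -287. ] z 51.0 sz 119.5 87.2 ang -87.1 pca -87.5
-20 [ 3.  83.5]
-16 [ 2.8 83.6]
-12 [ 2.6 83.6]
-8 [ 3.  83.8]
-4 [ 2.8 83.7]
0 [ 2.9 83.6]
4 [ 2.7 83.6]
8 [ 2.9 83.7]
12 [ 2.6 83.6]
16 [ 2.7 83.7]
20 [ 3.2 83.5]
24 [ 2.1 83.6]
28 [ 2.2 83.9]
32 [ 2.1 83.8]
36 [ 1.8 83.7]
40 [ 2.  83.7]
44 [ 2.  83.8]
48 [ 1.9 83.8]
52 [ 2.1 83.8]
56 [ 2.2 83.8]
60 [ 2.7 83.4]
64 [ 2.  83.8]
68 [ 2.1 83.9]
72 [ 2.1 83.7]
76 [ 2.1 83.8]
80 [ 2.2 83.7]
84 [ 2.1 83.8]
88 [ 2.2 83.8]
92 [ 2.2 83.7]
96 [ 2.1 83.8]
100 [ 2.8 83.5]
[-18.99611574  98.75521008]
```

View pics/w21.png

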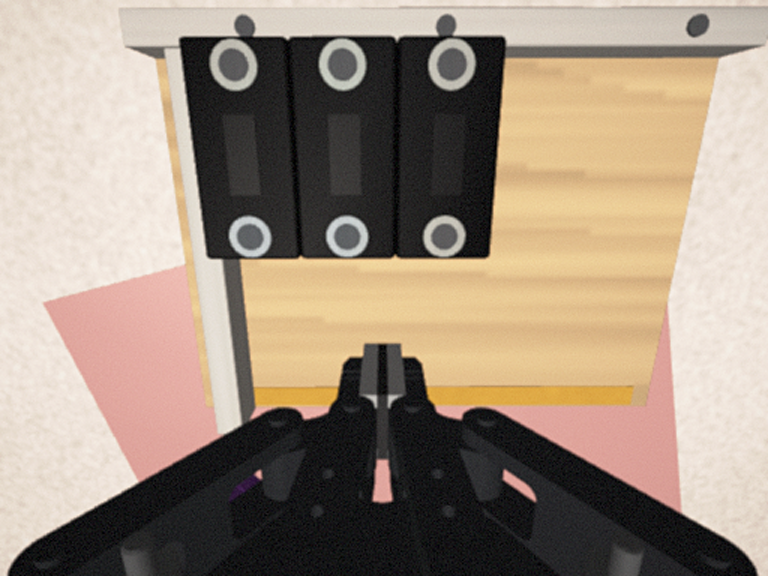

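The row is complete: faces at the fence line, span 98.8 to −19 mm along board y. Next is the lid. I'll raise the arm and travel round behind it.

>>> send_rows(dp=[[0, 20, 50], [15, 50, 100], [35, 85, 140], [60, 120, 180], [85, 155, 215]], rot=[[0, 0, 0.18], [0, 0, 0.36], [0, 0, 0.54], [0, 0, 0.72], [0, 0, 0.9]])

```text
time: 51.82
tool_pos: [521.6, -146.5, 312.2]
tcp_rot: [-179.9, -0.1, -35.6]
ft_force: [0.9, -1.3, -0.5]
finger_gap: 0.3
```

>>> send_rows(dp=[[35, 35, 35], [75, 75, 60], [115, 115, 60], [145, 160, 60], [160, 215, 60]], rot=[[0, 0, 0.18], [0, 0, 0.36], [0, 0, 0.54], [0, 0, 0.66], [0, 0, 0.66]])

```text
time: 52.45
tool_pos: [681.9, 68.5, 369.1]
tcp_rot: [-180.0, 0.0, 2.0]
ft_force: [0.5, -0.8, -0.8]
finger_gap: 0.1
```

>>> send_rows(dp=[[0, 60, 0], [0, 120, 0], [0, 180, 0], [-5, 235, 0], [-5, 250, 0]], rot=[[0, 0, 0], [0, 0, 0], [0, 0, 0], [0, 0, 0], [0, 0, 0]])

```text
time: 53.08
tool_pos: [674.5, 321.5, 369.3]
tcp_rot: [-179.9, 0.1, 2.2]
ft_force: [-0.2, -0.8, 0.2]
finger_gap: 0.2
```

Run:
```python
from h import *
print(r.sense()['tool_pos'],r.sense()['joint_pos'])
px,d,K,T,s=snap('side'); save(px,'side22.png'); caps()
```

```text
[674.51230518 321.51876083 369.34378006] [2.15175478e+01 3.20877193e+01 4.23290469e+01 8.62929447e-02
 1.05623558e+02 1.93677423e+01]
scene 578 px [197. 157.] c [ 514.4 -281.8] mean [ 518.2 -276.7] z 49.4 sz 122 84 ang -87.9 pca -86.8
scene 272 px [377. 225.] c [371.2 328. ] mean [370.8 331. ] z 44.5 sz 183 8 ang -88.0 pca -88.0
scene 299 px [334. 270.] c [578.  309.5] mean [577.9 313.9] z 45.0 sz 221 6 ang -88.0 pca -88.1
side 173 px [186. 136.] c [440.7 374.1] mean [439.2 368.4] z 48.3 sz 81 40 ang -88.1 pca -87.3
side 142 px [196. 154.] c [441.5 261.4] mean [439.3 258.6] z 48.7 sz 69 38 ang -88.8 pca -82.3
side 1167 px [290. 273.] c [ 509.5 -286.7] mean [ 506.4 -295. ] z 51.8 sz 124 83 ang -87.7 pca -86.6
```

View pics/side22.png

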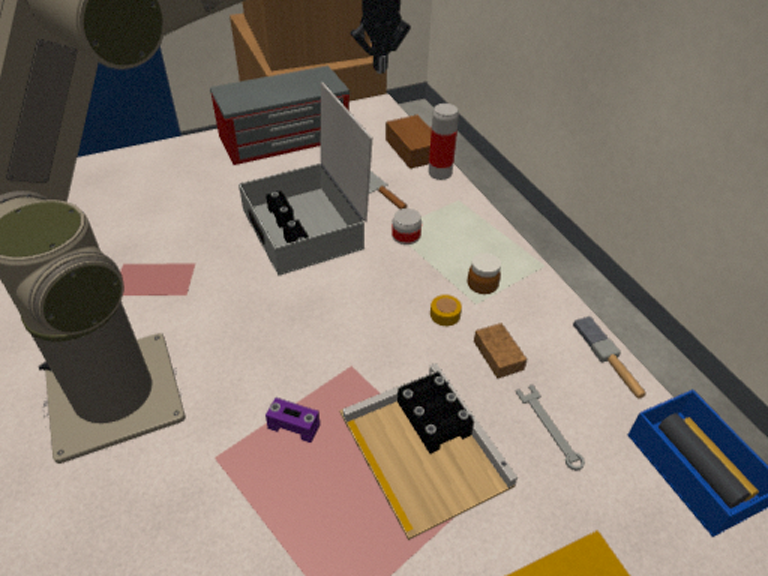

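All five are still in place, three in a row and two in the case. Now I'll lower the fingers behind the lid and push.

>>> send_rows(dp=[[0, 0, -40], [0, 0, -80], [-10, 0, -99], [-35, 0, -99], [-55, 0, -99]], rot=[[0, 0, 0], [0, 0, 0], [0, 0, 0], [0, 0, 0], [0, 0, 0]])

```text
time: 53.85
tool_pos: [620.7, 314.5, 271.2]
tcp_rot: [180.0, 0.0, 1.7]
ft_force: [0.4, 1.3, 0.7]
finger_gap: -0.1
```

>>> send_rows(dp=[[-10, 0, 0], [-20, 0, 0], [-30, 0, 0], [-40, 0, 0], [-50, 0, 0]], rot=[[0, 0, 0], [0, 0, 0], [0, 0, 0], [0, 0, 0], [0, 0, 0]])

```text
time: 54.48
tool_pos: [570.2, 317.1, 271.2]
tcp_rot: [180.0, 0.0, 1.9]
ft_force: [2.4, -0.1, -1.3]
finger_gap: 0.3
```

>>> send_rows(dp=[[-12, 0, 0], [-24, 0, 0], [-36, 0, 0], [-42, 0, 0]], rot=[[0, 0, 0], [0, 0, 0], [0, 0, 0], [0, 0, 0]])

```text
time: 54.98
tool_pos: [527.9, 317.4, 271.8]
tcp_rot: [-180.0, -0.0, 1.9]
ft_force: [2.2, -0.2, -0.4]
finger_gap: -0.0
```

Run:
```python
from h import *
print(r.sense()['tool_pos'],r.sense()['ft_force'])
px,d,K,T,s=snap('side'); save(px[20:220,100:340],'side23.png',3); C=cloud(d,K,T)
x,y,z=C[...,0],C[...,1],C[...,2]
m=(z>100)&(y>180)&(y<460)&(x>350)&(x<620)&(px.max(-1)>60)
Q=C[m]
for zz in range(110,300,20):
    q=Q[abs(Q[:,2]-zz)<10]
    if len(q)>10: print(zz,np.median(q[:,0]).round(1))
```

```text
[527.92661053 317.44583124 271.79084633] [ 2.1655098  -0.15714877 -0.44765184]
110 568.9
130 562.2
150 554.2
170 547.4
190 539.7
210 533.3
230 526.1
250 518.8
270 511.7
290 511.4
```

View pics/side23.png

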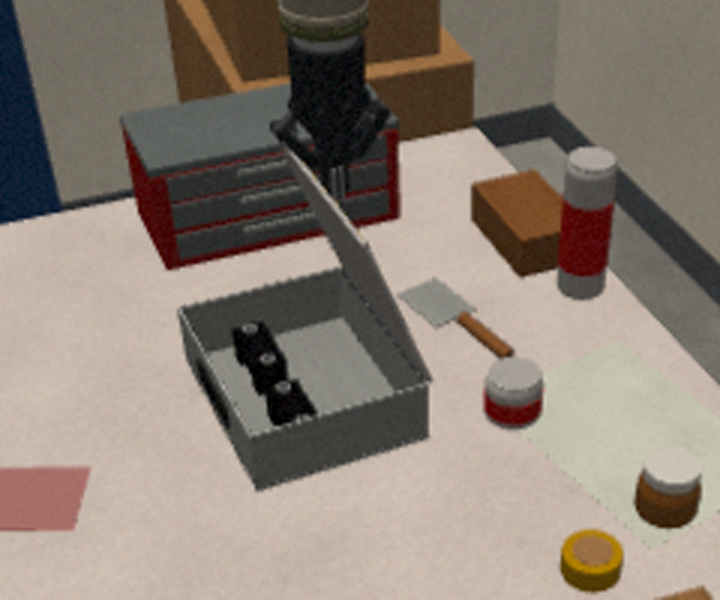

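>>> send_rows(dp=[[-12, 0, -5], [-24, 0, -10], [-38, 0, -19], [-51, 0, -28], [-64, 0, -40]], rot=[[0, 0, 0], [0, 0, 0], [0, 0, 0], [0, 0, 0], [0, 0, 0]])

```text
time: 55.65
tool_pos: [464.2, 317.3, 231.6]
tcp_rot: [-180.0, -0.0, 1.9]
ft_force: [0.7, -0.4, 2.1]
finger_gap: 0.0
```

>>> send_rows(dp=[[-11, 0, -11], [-22, 0, -25], [-32, 0, -38], [-40, 0, -53], [-47, 0, -68]], rot=[[0, 0, 0], [0, 0, 0], [0, 0, 0], [0, 0, 0], [0, 0, 0]])

```text
time: 56.28
tool_pos: [417.2, 317.2, 162.5]
tcp_rot: [180.0, 0.0, 1.9]
ft_force: [0.9, 0.6, 0.7]
finger_gap: -0.2
```

>>> send_rows(dp=[[-5, 0, -16], [-9, 0, -32], [-11, 0, -46]], rot=[[0, 0, 0], [0, 0, 0], [0, 0, 0]])

```text
time: 56.65
tool_pos: [406.3, 317.1, 116.2]
tcp_rot: [180.0, 0.0, 1.9]
ft_force: [0.0, -0.7, 1.8]
finger_gap: 0.1
```

Lid is following. Now the last bit down, watching the force.

>>> send_rows(dp=[[0, 0, -5], [0, 0, -10], [0, 0, -13]], rot=[[0, 0, 0], [0, 0, 0], [0, 0, 0]])

```text
time: 57.02
tool_pos: [407.1, 317.3, 104.7]
tcp_rot: [-180.0, -0.0, 1.9]
ft_force: [-0.7, -1.1, 0.9]
finger_gap: 0.4
```

>>> send_rows(dp=[[0, 0, -2], [0, 0, -3], [0, 0, -3]], rot=[[0, 0, 0], [0, 0, 0], [0, 0, 0]])

```text
time: 57.4
tool_pos: [406.9, 317.3, 101.7]
tcp_rot: [-180.0, -0.0, 1.9]
ft_force: [0.2, 1.0, -0.1]
finger_gap: -0.2
```

>>> send_rows(dp=[[0, 0, -1], [0, 0, -2], [0, 0, -2]], rot=[[0, 0, 0], [0, 0, 0], [0, 0, 0]])

```text
time: 57.78
tool_pos: [407.0, 317.3, 100.5]
tcp_rot: [-180.0, -0.0, 1.9]
ft_force: [-3.1, -2.5, 8.8]
finger_gap: -0.1
```

>>> send_rows(dp=[[0, 0, -1], [0, 0, -1.5], [0, 0, -1.5]], rot=[[0, 0, 0], [0, 0, 0], [0, 0, 0]])

```text
time: 58.15
tool_pos: [407.1, 317.3, 100.4]
tcp_rot: [-180.0, -0.0, 1.9]
ft_force: [-9.2, -7.1, 20.8]
finger_gap: 0.1
```

>>> send_rows(dp=[[0, 0, 40], [0, 0, 100], [0, 0, 160], [0, 0, 200], [0, 0, 200]], rot=[[0, 0, 0], [0, 0, 0], [0, 0, 0], [0, 0, 0], [0, 0, 0]])

```text
time: 58.78
tool_pos: [408.5, 318.2, 302.8]
tcp_rot: [-179.8, -0.4, 1.9]
ft_force: [0.0, 0.8, -0.7]
finger_gap: -0.2
```

```bash
python3 - <<'E'
from h import *
print(r.sense()['tool_pos'],r.sense()['ft_force'])
for n in ['side','scene']:
    px,d,K,T,s=snap(n); C=cloud(d,K,T); x,y,z=C[...,0],C[...,1],C[...,2]
    if n=='side': save(px,'side24.png')
    m=(z>60)&(z<130)&(y>205)&(y<430)&(x>365)&(x<580)&(px.max(-1)>70)
    A=np.c_[x[m],y[m],np.ones(m.sum())]; c=np.linalg.lstsq(A,z[m],rcond=None)[0]
    e=z[m]-A@c; g=abs(e)<5; c=np.linalg.lstsq(A[g],z[m][g],rcond=None)[0]
    print(n,m.sum(),'slope',c, [np.median(z[m&(abs(x-xx)<10)]).round(1) for xx in (375,400,440,480,520,560)])
caps()
E
python3 wr.py w25
```

```text
[408.46975059 318.23818895 302.77414604] [ 0.03332394  0.84334281 -0.6881629 ]
side 2477 slope [-6.24646773e-05  1.07532670e-03  8.71362823e+01] [np.float64(87.5), np.float64(87.4), np.float64(87.4), np.float64(87.3), np.float64(87.6), np.float64(87.6)]
scene 5128 slope [-2.61898407e-05  1.78562618e-03  8.53439785e+01] [np.float64(86.3), np.float64(85.9), np.float64(85.8), np.float64(85.7), np.float64(86.1), np.float64(85.8)]
scene 608 px [197. 157.] c [ 514.7 -281. ] mean [ 518.6 -276.6] z 49.5 sz 123 84 ang -88.1 pca -86.6
scene 303 px [333. 269.] c [577.7 309. ] mean [577.9 310.7] z 45.2 sz 222 5 ang -88.2 pca -88.1
side 1166 px [290. 272.] c [ 509.5 -286.6] mean [ 506.4 -294.6] z 52.0 sz 123 84 ang -86.6 pca -86.0
58.975 [406.2 316.8 296.1] [1.7992e+02 1.4000e-01 1.8900e+00] [ 0.75 -0.66 -0.27] 0.3
table -0.680788708555724
1143 px [ 45. 476.] c [44.5 32.5] mean [48.2 39.2] z 45.7 sz 117.9 33.5 ang -53.1 pca -51.8
```

View pics/side24.png

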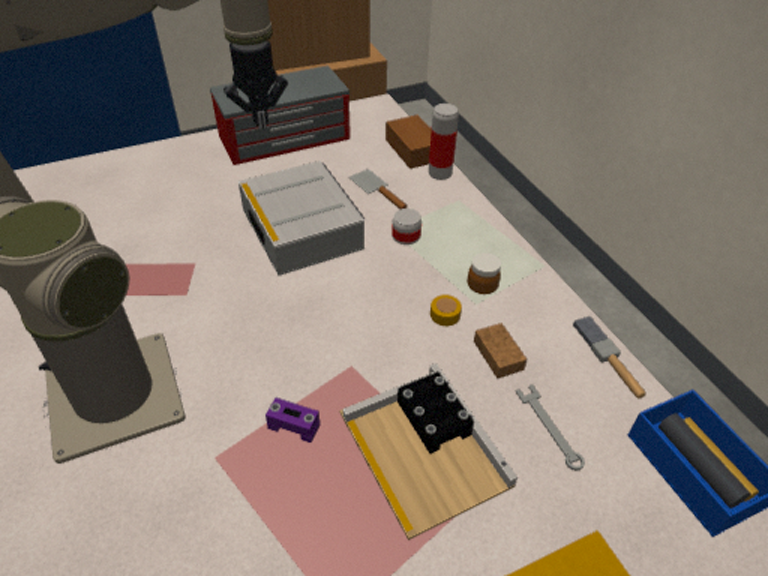

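The lid is flat: its fitted slope is about 0 and its top sits at 86–87 mm. The row on the board is unchanged, so I'm handing in.

```bash
python3 -c "
from bench import job
print(job.hand_in())"
```

```text
the job is handed in; nothing more can be done
None
```

The job is handed in, and my last checks showed everything in place. I lifted all five caps. Three read about 4–5 N (heavy) and two about 1–2 N (light).

- **Heavy caps:** they stand in one row on the board, tight to the end stop and pushed against the fence. In the last close view the caps lined up with each other, with no visible gaps. The row ran from about 99 to −19 mm along the board's y, and their centres were at about 43 mm along its x.
- **Light caps:** both stand upright in the case, and I saw them there just before folding the lid.
- **Lid:** it lies flat with its top at 86–87 mm and no measurable slope. The arm is well clear of everything.
- **Bystanders:** none looked moved in the last side view; I did not measure them.

**One mishap:** the second heavy cap's nose caught the top of the fence and it pitched about 18° in the grip. The wrist force reached about 70 N. I backed off, tilted the tool to level the cap, set it down flat and pushed it home.

**Disagreement:** the scene and side cameras differed by about 5–10 mm, so I placed everything from the wrist camera and by feeling contact.

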